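# Find and mark the high spot of a carrier plate

## Robot

A 7-joint arm with a two-finger parallel gripper is mounted at the origin on a cart in front of the work surface, level with it; the furniture and walls round the work are solid. World frame = base frame: x ahead of the robot, y to its left, z up, the work surface at z = 0. Lengths are in mm, angles in rad, forces in N, time in s.
With the tool pointing down it reaches from about 400 to 750 mm from the base axis. Payload 19.5 kg.
Tool frame: the origin (TCP) lies at the very end of the fingers, on their centre line; the grasp point (between the pads) lies 19 mm behind it; z points along the fingers, y is the line along which they close (so a half turn about z gives the same grasp; the last joint's range is limited). The gripper opens to 85 mm and grips with 20 to 120 N. Pads are 22 mm wide; open, the fingers measure 114 mm over their backs; the gripper's body (76 mm by 85 mm) begins 54 mm behind the grasp point. The pads swing forward as they close: fully open they stand 13 mm farther back than shut.
Start: joints at [-1.311, 0.707, -0.028, 1.485, 0.022, 0.951, -0.075], TCP at [170.9, 548.988, 231.268] pointing down, gripper open.
Joint ranges: [-2.71, 2.71], [-0.32, 2.16], [-1.57, 1.52], [0, 2.45], [-1.46, 4.6], [0, 2.02], [-2.83, 2.83]. Speed limits (rad/s): [1.89, 1.89, 2.57, 2.57, 3.01, 3.01, 3.01].

## Interface

Orientations are given as [roll, pitch, yaw] about the fixed x, y, z axes, in that order (R = Rz(yaw) Ry(pitch) Rx(roll)).
In Python, from workcell import r gives the robot as it stands.
- The arm moves only by the tool carry_out, never from a script. Its argument "motion" is a list that holds one entry, the list of rows, each a list of 7 numbers: the shift along the world's x, y, z in m, then the turn, a rotation vector about the world's x, y, z in rad, then the finger opening in m, from 0 to 0.0854. A call has 1 to 10 rows; each row is the pose to reach, as a shift and turn from the pose commanded when the call began; what a row does not reach only later rows make up. A row lasts 1/12 s, in which the tool goes at most 41.7 mm and 7.16 degrees, less where a joint would pass 70% of its speed; a pose out of reach is approached as far as the arm can. A call with a gripper value outside its range is refused whole. The fingers move at their own pace and stop on an object; "grip_force" is the grip in N (left out, the last holds). Time passes only in rows, so rows that repeat a pose let the fingers close. It gives the time, the measured TCP pose, the force, the opening and the grip force at its end, in the units of the state.
- r.read_state(): the state, without advancing time (a new reading comes with each control period).
- r.capture(name): name is "side" or "top" or "wrist"; returns a dict with "img" (420x560x3 uint8, red, green, blue), "fx", "fy", "cx", "cy" (pixels), "R" (3x3) and "t" (3): a world point X has camera coordinates R X + t; the wrist camera has in their place "mount" (4x4, takes a point from camera to tool coordinates, whose origin is the TCP and whose axes are the flange's). Camera axes: x right, y down, z forward; pixel columns grow to the right and rows downward; lengths in mm; the calibration is good to about 2 mm. A picture is of the moment at which its call begins: read the wrist's pose just before it. There is no depth.
- r.close_job(): hands the job in; it is judged then, once.
The state is a dict: "clock": time; "qpos": joint angles; "joint_velocities": joint speeds; "joint_efforts": joint torques, N m; "eef_pos": TCP position; "eef_rot": TCP orientation; "ft_force": force on the tool from outside, world axes, zero at the start; "moment": the same for the moment, N m; "finger_gap": finger opening in mm; "grip_force": force on a finger pad.
Only numpy, scipy, OpenCV 4.12 (cv2) and the standard library are available. Lean on these libraries where they do the work, as an engineer would, in place of code of your own. Each camera call takes 0.05 s, during which the arm holds its last target. There are 200 camera calls.

## Task

Clear the pens and markers lying on the carrier plate by standing them all in the grey tool caddy, either end up. Then take the touch probe from its stand and press its tip on each of the plate's six steel pads in turn (left column from near to far, then right column from near to far) to find the one pad that stands higher than the rest. Set the brass weight flat on the middle of that pad, put the probe back fully down in its stand, and leave the other things on the bench where they are.

Things in the scene. Friction and masses are not known exactly. Their poses are not given: they have to be found in the camera images.
- plate: fixed aluminium carrier plate, 160 (x) x 260 (y) mm, flat top 30 mm above its origin (centre of the underside, on the worktop). x points away from the robot, y to its left, z up. At the start the pens lie along x on its bare top, near y = -106, 0 or +106 mm
- plate_top (a point): centre of the plate's top face, axes as the plate's. Six round steel pads, 28 mm wide, stand on the top at x = -50, 0, +50 mm in two columns: left y = +52 mm, right y = -52 mm. Five are 2 to 3 mm high; one, different at each start, is 6.5 mm high. A small red dot on the plate lies on the near side of the near left pad, the first to be probed
- caddy: fixed grey tool caddy, open at the top, 72 (x) x 158 (y) x 80 (z) mm, with three compartments side by side along y (centres y = -51, 0, +51 mm), each 64 (x) x 47 (y) mm inside; walls 4 mm, inner floor 4 mm up; origin at the centre of its underside, its x points away from the robot and a little to the right, z up. A pen dropped into a compartment leans on its walls and stays standing
- stand: fixed black probe stand, block 56 x 56 x 90 mm with a vertical through hole 18 mm wide in the centre of its top, chamfered 3 mm; origin at the centre of its underside, z up
- probe: loose touch probe, 120 g, standing in its stand. Origin at the centre of the underside of its flange, z along it toward the handle. Flange 34 mm wide, 6 mm thick; above it a round blue handle 24 mm wide from z = 6 to 66 mm; below it a steel barrel 12 mm wide down to z = -62 mm, and out of this a sprung plunger down to z = -80 mm. At home the flange rests on the stand's top (origin 90 mm above the worktop)
- probe_tip (a point): red ball end (6 mm) of the probe's plunger, 80 mm below the probe's origin when not pressed; it moves in with the plunger
- plunger (a joint): how far the probe's plunger is pushed in, in m: 0 free, 0.010 fully in; a spring resists, from 0.8 N at the start to 4.8 N fully in. It counts as pressed beyond 0.001
- weight: loose solid brass disc weight, 36 mm wide, 24 mm high, 120 g; origin at the centre of its underside, z up; it stands on the worktop
- red_marker: loose white marker with a red cap, 135 mm long, about 16 mm thick, 15 g (may be absent); origin at mid-length on its underside as it lies, its long axis is y, z up when lying
- blue_marker: loose white marker with a blue cap, 135 mm long, about 16 mm thick, 15 g (may be absent); axes as the red marker
- blue_pen: loose slim blue pen, 145 mm long, 12 mm wide, 9 mm high, 15 g (may be absent); axes as the red marker
- timer: bystander: bench timer, 66 x 62 x 19 mm
- tape: bystander: roll of masking tape, 96 mm wide, 25 mm high
- note_pad: bystander: yellow note pad, 76 x 76 x 14 mm
- calculator: bystander: desk calculator, 130 x 75 x 17 mm
- dish: bystander: glass petri dish, 72 mm wide, 6 mm high

How it is judged (in metres and radians):
On the way, in this order (a step that is already met when the one before it is completed fails the run):
1. every pen and marker stands in the caddy (x of red_marker in the frame of caddy between -0.04 and 0.04 m and y of red_marker in the frame of caddy between -0.077 and 0.077 m and height (world z) of red_marker between 0.03 and 0.105 m and angle between the y axis of each of red_marker, blue_marker, blue_pen and the z axis of caddy, either way round below 0.85 rad and x of blue_marker in the frame of caddy between -0.04 and 0.04 m and y of blue_marker in the frame of caddy between -0.077 and 0.077 m and height (world z) of blue_marker between 0.03 and 0.105 m and x of blue_pen in the frame of caddy between -0.04 and 0.04 m and y of blue_pen in the frame of caddy between -0.077 and 0.077 m and height (world z) of blue_pen between 0.03 and 0.105 m), for 0.2 s.
2. the probe tip is pressed in on the near left pad (x of probe_tip in the frame of plate between -0.062 and -0.038 m and y of probe_tip in the frame of plate between 0.04 and 0.064 m and z of probe_tip in the frame of plate below 0.042 m and value of joint plunger above 0.001 m), for 0.1 s.
3. the probe tip is pressed in on the middle left pad (x of probe_tip in the frame of plate between -0.012 and 0.012 m and y of probe_tip in the frame of plate between 0.04 and 0.064 m and z of probe_tip in the frame of plate below 0.042 m and value of joint plunger above 0.001 m), for 0.1 s.
4. the probe tip is pressed in on the far left pad (x of probe_tip in the frame of plate between 0.038 and 0.062 m and y of probe_tip in the frame of plate between 0.04 and 0.064 m and z of probe_tip in the frame of plate below 0.042 m and value of joint plunger above 0.001 m), for 0.1 s.
5. the probe tip is pressed in on the near right pad (x of probe_tip in the frame of plate between -0.062 and -0.038 m and y of probe_tip in the frame of plate between -0.064 and -0.04 m and z of probe_tip in the frame of plate below 0.042 m and value of joint plunger above 0.001 m), for 0.1 s.
6. the probe tip is pressed in on the middle right pad (x of probe_tip in the frame of plate between -0.012 and 0.012 m and y of probe_tip in the frame of plate between -0.064 and -0.04 m and z of probe_tip in the frame of plate below 0.042 m and value of joint plunger above 0.001 m), for 0.1 s.
7. the probe tip is pressed in on the far right pad (x of probe_tip in the frame of plate between 0.038 and 0.062 m and y of probe_tip in the frame of plate between -0.064 and -0.04 m and z of probe_tip in the frame of plate below 0.042 m and value of joint plunger above 0.001 m), for 0.1 s.
At the end, for the whole second after the job is handed in: Every pen and marker present stands in the caddy (centre within its outline, leaning under 0.85 rad); the weight rests flat on the highest pad, within 11 mm of its centre along each plate axis; the probe is down in its stand (6 mm sideways, 5 mm in height); all at rest (all of step 1 and ((x of weight in the frame of plate between -0.061 and -0.039 m and y of weight in the frame of plate between 0.041 and 0.063 m) or (x of weight in the frame of plate between -0.011 and 0.011 m and y of weight in the frame of plate between 0.041 and 0.063 m) or (x of weight in the frame of plate between 0.039 and 0.061 m and y of weight in the frame of plate between 0.041 and 0.063 m) or (x of weight in the frame of plate between -0.061 and -0.039 m and y of weight in the frame of plate between -0.063 and -0.041 m) or (x of weight in the frame of plate between -0.011 and 0.011 m and y of weight in the frame of plate between -0.063 and -0.041 m) or (x of weight in the frame of plate between 0.039 and 0.061 m and y of weight in the frame of plate between -0.063 and -0.041 m)) and z of weight in the frame of plate above 0.0348 m and angle between weight's own z axis and vertical below 0.08 rad and linear speed of weight below 0.02 m/s and horizontal distance between probe and stand below 0.006 m and angle between probe's own z axis and vertical below 0.1 rad and height (world z) of probe between 0.085 and 0.095 m and linear speed of each of red_marker, blue_marker, blue_pen below 0.05 m/s); the robot touches nothing.
It fails at once if another thing on the bench is shifted by more than 30 mm (distance of any of timer, tape, note_pad, calculator, dish from where it was at the start of the episode above 0.03 m).
Of red_marker, blue_marker, blue_pen only 2 to 3 are there at a start; the rules pass over those that are not, and their reading is None.
At some moment in a run one of red_marker, blue_marker, blue_pen may be knocked a few centimetres aside while the robot is not near it.
It also fails if it takes over 210 s, if anything falls off the work surface, if the arm or the gripper's body presses on something with over 40 N, if the wrist force passes 120 N, or if a joint passes its speed limit or range.

## Working session

There is one attempt and no reset: what is moved stays moved. The work goes in short steps, Python scripts to look and compute and a tool call to move; the robot and the scene stay as the last step left them, time stands still between calls to the robot, and variables do not carry over. Pictures are saved under pics/ and viewed, at most 14 in all, crops included, and the job is handed in when it is done.

Besides the shell and the picture viewer there is one more tool, called after "Emit:" as name(argument=value, ...) on one line, values as JSON. carry_out: Moves the arm, as the interface text tells. Its arguments: {"type":"object","properties":{"motion":{"type":"array"},"grip_force":{"type":"number"}},"required":["motion"]}

```bash
ls; mkdir -p pics; python3 - <<'E'
from workcell import r
import cv2,pickle
s=r.read_state();print({k:s[k] for k in('clock','eef_pos','eef_rot','finger_gap','ft_force')})
d={}
for n in('top','side','wrist'):
    c=r.capture(n);d[n]=c;cv2.imwrite(f'pics/{n}0.png',c['img'][:,:,::-1])
    print(n,{k:c[k] for k in c if k!='img'})
pickle.dump(d,open('cap0.pkl','wb'))
E
```

```text
pics
{'clock': 0.0, 'eef_pos': array([170.83742444, 548.76769109, 230.82292217]), 'eef_rot': array([-3.14049814e+00,  2.96792993e-05,  2.83982017e+00]), 'finger_gap': 85.2218058498612, 'ft_force': array([-0.35195178,  0.23419274, -0.38334894])}
top {'fx': 529.8297912992078, 'fy': 529.8297912992078, 'cx': 278.2675009501989, 'cy': 198.85613763890458, 'R': array([[ 0.47615574, -0.87925011, -0.01396292],
       [-0.74302893, -0.39379187, -0.54114321],
       [ 0.47030174,  0.2680433 , -0.84081453]]), 't': array([-202.40052111,  398.26639566, 1924.32995219])}
side {'fx': 395.5273550677736, 'fy': 395.5273550677736, 'cx': 283.8458503534199, 'cy': 203.28992761815104, 'R': array([[ 0.88017766, -0.47411922,  0.02232178],
       [-0.27241937, -0.54312517, -0.79423091],
       [ 0.38868366,  0.69298341, -0.6072059 ]]), 't': array([-418.58040265,  183.37966456, 1062.55954565])}
wrist {'fx': 296.0149892536298, 'fy': 296.0149892536298, 'cx': 278.93534232371957, 'cy': 211.97581618189142, 'mount': array([[-1.76561877e-04, -9.48525391e-01, -3.16701045e-01,
         8.12514791e+01],
       [ 9.99999565e-01, -4.57388824e-04,  8.12384792e-04,
        -4.89438125e-01],
       [-9.15423121e-04, -3.16700764e-01,  9.48525059e-01,
        -1.42825716e+02],
       [ 0.00000000e+00,  0.00000000e+00,  0.00000000e+00,
         1.00000000e+00]])}
```

View pics/top0.png

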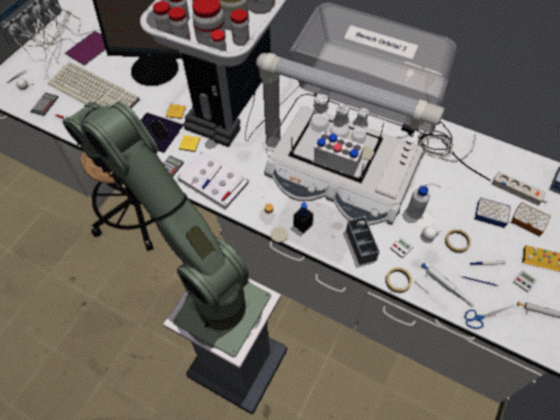

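View pics/side0.png

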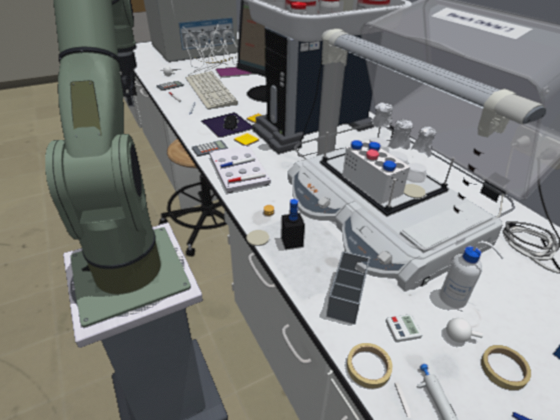

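The top view shows the plate at about (213,182) with pens on it, the brass weight at (268,208), the stand and probe at (304,218), and the caddy at (361,240). The side view shows the same layout: plate (240,170), weight (268,210), stand (292,230), caddy (347,290). Next I zoom in on the relevant areas.

```bash
cat > h.py <<'E'
import numpy as np,cv2,pickle
from scipy.spatial.transform import Rotation as Ro
def ray(c,u,v,pose=None):
    d=np.array([(u-c['cx'])/c['fx'],(v-c['cy'])/c['fy'],1.])
    if 'R' in c: R=c['R'];return -R.T@c['t'],R.T@d
    p,e=pose;T=Ro.from_euler('xyz',e).as_matrix()
    M=c['mount'];return T@M[:3,3]+p,T@(M[:3,:3]@d)
def onz(c,u,v,z,pose=None):
    o,d=ray(c,u,v,pose);return o+d*(z-o[2])/d[2]
def proj(c,X,pose=None):
    X=np.asarray(X,float)
    if 'R' in c: q=c['R']@X+c['t']
    else:
        p,e=pose;T=Ro.from_euler('xyz',e).as_matrix();M=c['mount']
        q=M[:3,:3].T@(T.T@(X-p)-M[:3,3])
    return np.array([c['fx']*q[0]/q[2]+c['cx'],c['fy']*q[1]/q[2]+c['cy']])
def snap(name,save=None):
    from workcell import r
    s=r.read_state();c=r.capture(name)
    if save: cv2.imwrite(f'pics/{save}.png',c['img'][:,:,::-1]);pickle.dump((c,(s['eef_pos'],s['eef_rot'])),open(f'pics/{save}.pkl','wb'))
    return c,(s['eef_pos'],s['eef_rot'])
E
python3 - <<'E'
from h import *
d=pickle.load(open('cap0.pkl','rb'))
a=d['top']['img'][130:270,170:420,::-1];b=d['side']['img'][125:330,185:400,::-1]
A=cv2.resize(a,None,fx=1.6*2,fy=3.2,interpolation=cv2.INTER_CUBIC)[:, :800]
print(A.shape)
cv2.imwrite('pics/z1.png',A)
cv2.imwrite('pics/z2.png',cv2.resize(b,None,fx=2.9,fy=2.9,interpolation=cv2.INTER_CUBIC))
for n,u,v,z in[('plate',213,182,30),('weight',268,208,24),('probe',304,206,150),('stand',304,214,90),('caddy',360,232,80),('dish',279,235,6),('timer',402,247,19),('tape',399,280,25)]:
    print(n,onz(d['top'],u,v,z).round())
E
```

```text
(448, 800, 3)
plate [441. 315.  30.]
weight [440.  55.  24.]
probe [ 444. -101.  150.]
stand [ 446. -102.   90.]
caddy [ 480. -322.   80.]
dish [361. -38.   6.]
timer [ 530. -482.   19.]
tape [ 393. -523.   25.]
```

View pics/z1.png

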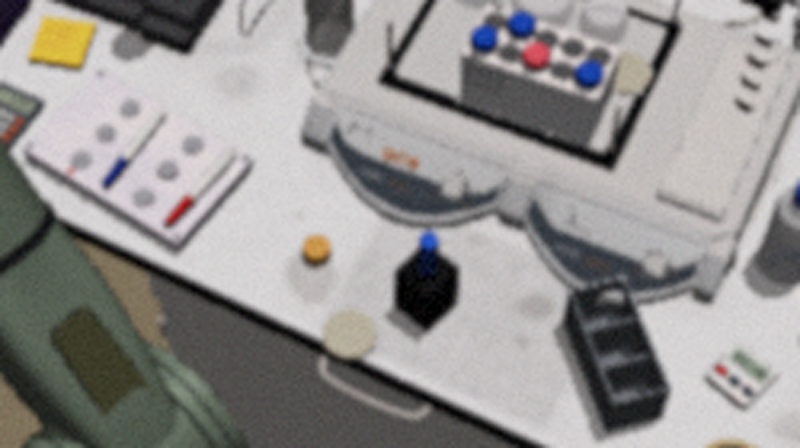

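View pics/z2.png

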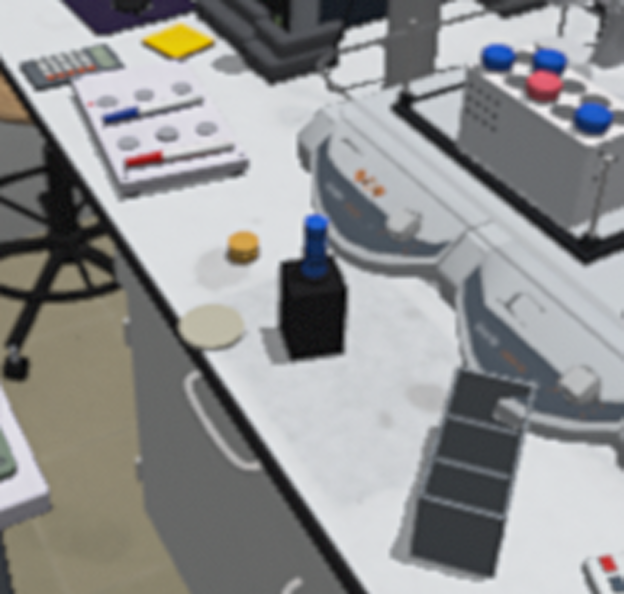

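The zooms show two markers, blue-capped on the plate's centre line and red-capped on its right side. Nothing lies at the left, so the blue pen is absent. Caddy, stand and weight are clear. I'll localise them roughly and move the wrist camera over the plate.

```bash
python3 - <<'E'
from h import *
d=pickle.load(open('cap0.pkl','rb'));T,S=d['top'],d['side']
def zt(u,v,z): return onz(T,u/3.2+170,v/3.2+130,z)[:2].round(0)
def zs(u,v,z): return onz(S,u/2.9+185,v/2.9+125,z)[:2].round(0)
print('plate top',[zt(*p,30) for p in[(25,150),(100,72),(250,160),(178,240)]])
print('plate side',[zs(*p,30) for p in[(75,88),(160,66),(244,157),(122,186)]])
print('weight',zt(317,242,24),zs(243,240,24))
print('probe top',zt(429,238,156),zs(316,220,156))
print('stand side',[zs(*p,90) for p in[(281,292),(283,262),(340,258),(346,290)]])
print('caddy top',[zt(*p,80) for p in[(570,292),(625,275),(667,383),(612,412)]])
print('caddy side',[zs(*p,80) for p in[(457,370),(536,383),(503,517),(421,500)]])
print('bluem',zt(105,187,38),zt(162,115,38),'red',zt(168,222,38),zt(235,150,38))
print('side bluem',zs(104,120,38),zs(202,98,38),'red',zs(125,162,38),zs(228,150,38))
E
```

```text
plate top [array([394., 459.]), array([548., 442.]), array([518., 192.]), array([370., 210.])]
plate side [array([393., 430.]), array([515., 435.]), array([518., 189.]), array([365., 198.])]
weight [452.  56.] [448.  52.]
probe top [ 448. -100.] [ 447. -103.]
stand side [array([ 407., -112.]), array([430., -73.]), array([483., -93.]), array([ 464., -137.])]
caddy top [array([ 502., -263.]), array([ 554., -311.]), array([ 443., -412.]), array([ 380., -371.])]
caddy side [array([ 503., -267.]), array([ 556., -312.]), array([ 441., -417.]), array([ 393., -374.])]
bluem [390. 331.] [521. 327.] red [383. 232.] [518. 213.]
side bluem [394. 328.] [525. 322.] red [383. 231.] [502. 200.]
```

Emit:
carry_out(motion=[[[0.03,-0.03,0.01,0,0,0,0.085],[0.06,-0.06,0.02,0,0,0,0.085],[0.09,-0.09,0.03,0,0,0,0.085],[0.12,-0.12,0.04,0,0,0,0.085],[0.15,-0.15,0.05,0,0,0,0.085],[0.17,-0.18,0.06,0,0,0,0.085],[0.19,-0.21,0.06,0,0,0,0.085],[0.2,-0.23,0.06,0,0,0,0.085],[0.2,-0.23,0.06,0,0,0,0.085],[0.2,-0.23,0.06,0,0,0,0.085]]])

```text
clock: 0.98
eef_pos: [371.4, 318.2, 291.4]
eef_rot: [-3.142, 0.0, 2.838]
ft_force: [-0.3, 0.4, 0.2]
finger_gap: 84.5
grip_force: 0.0
```

```bash
python3 - <<'E'
from h import *
c,p=snap('wrist','w1');print(p)
E
```

```text
(array([371.43614017, 318.17170092, 291.35937636]), array([-3.14154449e+00,  5.80318180e-05,  2.83765030e+00]))
```

View pics/w1.png

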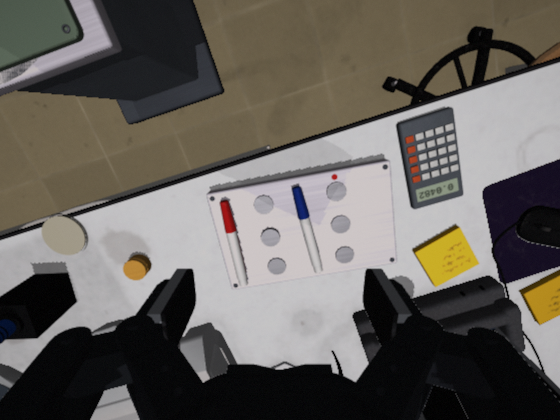

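The wrist view shows the plate with the red dot at (334,177), left pads at (336,191), (341,224) and (345,254), and right pads at (264,204), (270,237) and (277,266). The blue marker runs (297,187)-(319,271) and the red marker (226,201)-(241,283). The weight is at (137,267).

```bash
python3 - <<'E'
from h import *
c,p=pickle.load(open('pics/w1.pkl','rb'))
img=c['img']
g=cv2.cvtColor(img,cv2.COLOR_RGB2GRAY)
seeds=[(336,191),(341,224),(345,254),(264,204),(270,237),(277,266)]
loc=np.array([(x,y) for y in(52,-52) for x in(-50,0,50)],float)
W=[]
for u,v in seeds:
    r=15;pt=g[v-r:v+r+1,u-r:u+r+1];m=(pt<185).astype(np.uint8)
    n,l,st,ce=cv2.connectedComponentsWithStats(m);k=l[r,r]
    q=ce[k]+[u-r,v-r];w=onz(c,*q,32.5,p)[:2];W.append(w);print(q.round(1),st[k,4],w.round(1))
W=np.array(W)
A,B=loc-loc.mean(0),W-W.mean(0)
a=np.arctan2((A[:,0]*B[:,1]-A[:,1]*B[:,0]).sum(),(A*B).sum())
R=np.array([[np.cos(a),-np.sin(a)],[np.sin(a),np.cos(a)]])
print('plate yaw',a,'ctr',W.mean(0),'res',(W-(loc@R.T+W.mean(0))).round(1).tolist())
for n,e in(('blue',[(297,187),(319,271)]),('red',[(226,201),(241,283)])):
    P=[onz(c,*q,38,p)[:2] for q in e];d=P[1]-P[0];print(n,P,np.linalg.norm(d),np.arctan2(d[1],d[0]),'mid',(P[0]+P[1])/2,'local',[(R.T@(x-W.mean(0))).round() for x in P])
print('weight',onz(c,137,265,24,p))
E
```

```text
[333.9 190.4] 437 [414.6 385. ]
[340.1 223.5] 309 [465.3 381.5]
[344.2 254.2] 285 [515.1 375.8]
[263.5 203.6] 332 [403.3 285. ]
[270.1 236.1] 329 [453.6 278.6]
[276.4 265.4] 285 [502.6 272.9]
plate yaw -0.11208092811256717 ctr [459.08487737 329.79456046] res [[-0.6, -2.1], [0.4, 0.1], [0.5, -0.1], [-0.3, 1.3], [0.4, 0.4], [-0.4, 0.3]]
blue [array([393.04481134, 337.21464293]), array([528.01581695, 332.35529691])] 135.05845252487046 -0.03598734453425802 mid [460.53031415 334.78496992] local [array([-66.,  -0.]), array([68., 10.])]
red [array([382.5978502 , 237.19193147]), array([512.23200813, 212.84006807])] 131.90158510680445 -0.18568668871118582 mid [447.41492916 225.01599977] local [array([ -66., -101.]), array([  66., -110.])]
weight [441.32501474  65.04285706  24.        ]
```

Emit:
carry_out(motion=[[[0.03,0.004,-0.02,0,0,0.09,0.05],[0.06,0.008,-0.05,0,0,0.18,0.05],[0.09,0.012,-0.08,0,0,0.268,0.05],[0.114,0.016,-0.11,0,0,0.268,0.05],[0.114,0.016,-0.15,0,0,0.268,0.05],[0.114,0.016,-0.18,0,0,0.268,0.05],[0.114,0.016,-0.19,0,0,0.268,0.05],[0.114,0.016,-0.19,0,0,0.268,0.05]]])

```text
clock: 1.7
eef_pos: [483.4, 335.5, 99.4]
eef_rot: [-3.14, -0.003, 3.109]
ft_force: [0.1, -0.0, 0.1]
finger_gap: 50.1
grip_force: 0.0
```

```bash
python3 - <<'E'
from h import *
c,p=snap('wrist','w2');print(p)
im=c['img'].astype(int)
b=((im[...,2]-im[...,0]>50)).astype(np.uint8)
n,l,st,ce=cv2.connectedComponentsWithStats(b)
for i in range(1,n):
    if st[i,4]>60: print(ce[i].round(),st[i],onz(c,*ce[i],38,p).round(1))
E
```

```text
(array([483.43571376, 335.50245307,  99.37778017]), array([-3.13954939e+00, -3.08800973e-03,  3.10941899e+00]))
```

View pics/w2.png

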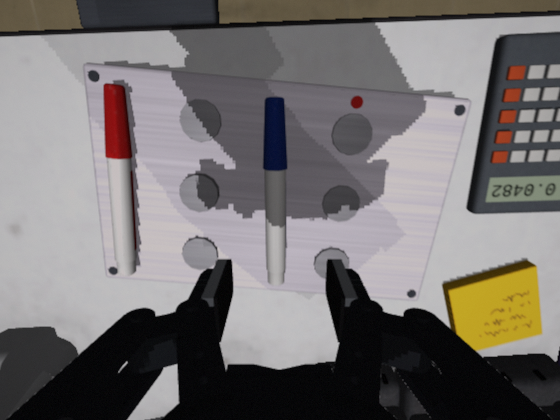

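The close view shows the blue marker upright in the image at u≈275, centred between the fingers (219-340), with its far end at (276,283). I'll descend, grip and lift.

Emit:
carry_out(motion=[[[0,0,-0.03,0,0,0,0.05],[0,0,-0.06,0,0,0,0.05],[0,0,-0.068,0,0,0,0.05],[0,0,-0.068,0,0,0,0.0],[0,0,-0.068,0,0,0,0.0],[0,0,-0.068,0,0,0,0.0],[0,0,-0.068,0,0,0,0.0],[0,0,-0.068,0,0,0,0.0]]], grip_force=40)

```text
clock: 2.42
eef_pos: [485.8, 335.9, 35.7]
eef_rot: [3.139, 0.003, 3.108]
ft_force: [-1.4, -0.1, 10.8]
finger_gap: 12.4
grip_force: 39.1
```

Emit:
carry_out(motion=[[[0,0,0.02,0,0,0,0.0],[0,0,0.06,0,0,0,0.0],[0,0,0.1,0,0,0,0.0],[0,0,0.14,0,0,0,0.0],[0,0,0.18,0,0,0,0.0],[0,0,0.2,0,0,0,0.0],[0,0,0.2,0,0,0,0.0]]])

```text
clock: 3.0
eef_pos: [486.1, 335.9, 239.7]
eef_rot: [3.136, 0.007, 3.108]
ft_force: [0.3, 0.2, 0.6]
finger_gap: 12.3
grip_force: 39.6
```

```bash
python3 - <<'E'
from h import *
d=pickle.load(open('cap0.pkl','rb'));T,S=d['top'],d['side']
def tri(a,b):
    o1,d1=ray(T,*a);o2,d2=ray(S,*b);t=np.linalg.lstsq(np.c_[d1,-d2],o2-o1,rcond=None)[0]
    return ((o1+d1*t[0]+o2+d2*t[1])/2).round(),np.linalg.norm(o1+d1*t[0]-o2-d2*t[1]).round(1)
print('bar left end',tri((268,62),(330,37)),'bar right end',tri((428,114),(503,117)))
print('shaker front bottom near caddy',onz(T,350,217,0),onz(S,355,262,0))
print('shaker right corner',onz(T,392,222,0))
print('caddy far-left knob?',tri((357,223),(361,265)))
E
```

```text
bar left end (array([744., 212., 475.]), np.float64(11.0)) bar right end (array([ 794., -381.,  452.]), np.float64(18.1))
shaker front bottom near caddy [ 5.69929949e+02 -2.48864259e+02 -2.27373675e-13] [ 5.67540825e+02 -2.50305257e+02 -1.13686838e-13]
shaker right corner [ 627.03543587 -405.86542056    0.        ]
caddy far-left knob? (array([ 547., -290.,   30.]), np.float64(12.1))
```

Emit:
carry_out(motion=[[[0,-0.04,0,0,0,-0.1,0.0],[0,-0.08,0,0,0,-0.2,0.0],[0,-0.12,0,0,0,-0.3,0.0],[0,-0.16,0,0,0,-0.4,0.0],[0,-0.2,0,0,0,-0.5,0.0],[0,-0.24,0,0,0,-0.6,0.0],[-0.01,-0.28,0,0,0,-0.7,0.0],[-0.02,-0.32,0,0,0,-0.75,0.0],[-0.03,-0.36,0,0,0,-0.75,0.0],[-0.03,-0.4,0,0,0,-0.75,0.0]]])

```text
clock: 3.83
eef_pos: [453.2, -66.5, 234.4]
eef_rot: [3.141, 0.001, 2.358]
ft_force: [1.3, 0.3, -0.6]
finger_gap: 12.5
grip_force: 39.6
```

Emit:
carry_out(motion=[[[0.013,-0.039,0,0,0,0,0.0],[0.026,-0.078,0,0,0,0,0.0],[0.039,-0.117,0,0,0,0,0.0],[0.052,-0.156,0,0,0,0,0.0],[0.065,-0.195,0,0,0,0,0.0],[0.078,-0.234,0,0,0,0,0.0],[0.09,-0.265,0,0,0,0,0.0],[0.09,-0.27,0,0,0,0,0.0]]])

```text
clock: 4.5
eef_pos: [544.7, -340.2, 233.4]
eef_rot: [-3.14, 0.002, 2.353]
ft_force: [-2.1, 1.2, -1.3]
finger_gap: 12.2
grip_force: 39.6
```

Emit:
carry_out(motion=[[[0,0,0,-0.08,-0.08,0,0],[0,0,0,-0.16,-0.16,0,0],[0,0,0,-0.24,-0.24,0,0],[0,0,0,-0.32,-0.32,0,0],[0,0,0,-0.4,-0.4,0,0],[0,0,0,-0.48,-0.48,0,0],[0,0,0,-0.56,-0.56,0,0],[0,0,0,-0.64,-0.64,0,0],[0,0,0,-0.735,-0.735,0,0],[0,0,0,-0.735,-0.735,0,0]]])

```text
clock: 5.33
eef_pos: [584.0, -337.3, 283.8]
eef_rot: [-3.086, 0.745, 2.354]
ft_force: [0.4, -0.8, 0.2]
finger_gap: 12.4
grip_force: 39.6
```

```bash
python3 - <<'E'
from h import *
from workcell import r
s=r.read_state();print(s['eef_pos'],s['eef_rot'],s['qpos'].round(2))
M=Ro.from_euler('xyz',s['eef_rot']).as_matrix();print('x',M[:,0],'z',M[:,2])
c,p=snap('wrist','w3')
c2,_=snap('side','s3')
a=cv2.resize(c2['img'][200:340,260:430,::-1],(510,420));
cv2.imwrite('pics/c3.png',cv2.resize(np.hstack([c['img'][:,:,::-1],a]),(800,314)))
E
```

```text
[ 583.99829121 -337.34402375  283.76746409] [-3.08564602  0.74510937  2.35357838] [-0.01  0.69  0.58  1.87 -0.46  0.    1.55]
x [-0.51837175  0.52109111 -0.6780522 ] z [ 0.43780825 -0.51939189 -0.73386374]
```

View pics/c3.png

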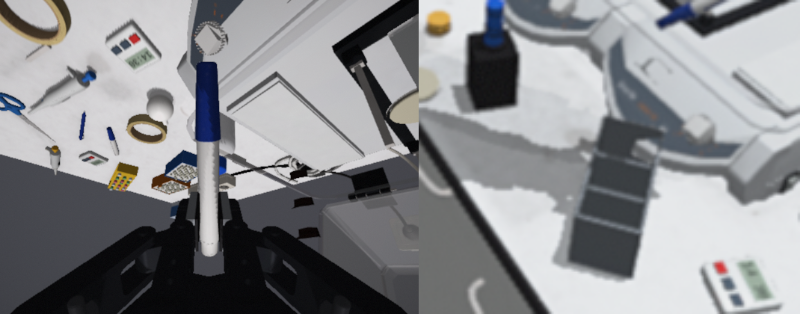

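The wrist view shows the marker held straight, cap outward, but the outward tilt stopped at 43° with joint 6 at its limit. The side view shows the caddy with three empty compartments. I'll untilt and tilt sideways instead, tool pointing right along the caddy's −y, which keeps joint 6 in range.

Emit:
carry_out(motion=[[[0,0,0,0.08,0.08,0,0],[0,0,0,0.16,0.16,0,0],[0,0,0,0.24,0.24,0,0],[0,0,0,0.32,0.32,0,0],[0,0,0,0.4,0.4,0,0],[0,0,0,0.48,0.48,0,0],[0,0,0,0.53,0.53,0,0]]])

```text
clock: 6.02
eef_pos: [581.3, -340.6, 283.3]
eef_rot: [-3.077, 0.089, 2.349]
ft_force: [0.3, 1.1, -0.5]
finger_gap: 12.6
grip_force: 39.6
```

```bash
cat >> h.py <<'E'
def to(pos,R):
    from workcell import r
    s=r.read_state();M=Ro.from_euler('xyz',s['eef_rot'])
    print('shift',((np.array(pos)-s['eef_pos'])/1000).round(4),'turn',(R*M.inv()).as_rotvec().round(3),'q',s['qpos'].round(2))
def down(yaw): return Ro.from_euler('xyz',[np.pi,0,yaw])
E
python3 -c "
from h import *
to((500,-310,265),down(0.8))"
```

```text
shift [-0.0813  0.0306 -0.0183] turn [ 0.099 -0.071 -1.544] q [ 0.23  0.86  0.59  1.07 -0.38  1.24  1.51]
```

Emit:
carry_out(motion=[[[-0.01,0.003,-0.002,0.008,-0.005,-0.118,0],[-0.02,0.006,-0.004,0.015,-0.011,-0.236,0],[-0.03,0.009,-0.006,0.023,-0.016,-0.354,0],[-0.04,0.012,-0.008,0.03,-0.022,-0.472,0],[-0.05,0.018,-0.01,0.038,-0.027,-0.59,0],[-0.06,0.022,-0.012,0.045,-0.033,-0.708,0],[-0.07,0.026,-0.014,0.053,-0.038,-0.826,0],[-0.08,0.03,-0.018,0.061,-0.043,-0.944,0],[-0.081,0.03,-0.018,0.068,-0.049,-1.062,0],[-0.081,0.03,-0.018,0.076,-0.054,-1.18,0]]])

```text
clock: 6.85
eef_pos: [499.9, -309.6, 264.2]
eef_rot: [3.14, 0.036, 1.158]
ft_force: [-0.2, 0.5, -0.3]
finger_gap: 12.1
grip_force: 39.6
```

Emit:
carry_out(motion=[[[0,0,0,0.008,-0.006,-0.12,0],[0,0,0,0.016,-0.012,-0.24,0],[0,0,0,0.023,-0.017,-0.364,0],[0,0,0,0.023,-0.017,-0.364,0],[0,0,0,0.023,-0.017,-0.364,0]]])

```text
clock: 7.27
eef_pos: [501.1, -309.3, 263.8]
eef_rot: [3.136, 0.008, 0.805]
ft_force: [-0.1, -0.2, 1.2]
finger_gap: 12.6
grip_force: 39.6
```

```bash
python3 - <<'E'
from h import *
to((500,-310,265),down(0.8))
c,p=snap('wrist','w4');print(p)
E
```

```text
shift [-0.0011 -0.0007  0.0012] turn [ 0.009 -0.002 -0.005] q [ 0.09  0.87  0.97  1.4  -0.72  1.25  0.35]
(array([ 501.14790163, -309.31826468,  263.81882974]), array([3.13639075, 0.00756864, 0.80539776]))
```

View pics/w4.png

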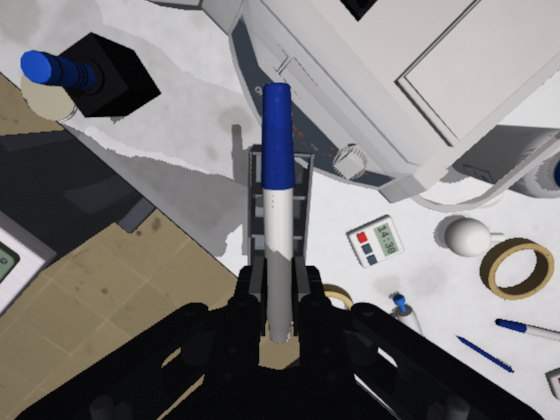

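The marker hangs along the image vertical and partly covers the caddy. The caddy's left-end top corners are near (250,152) and (312,156), its edges are nearly parallel to the marker, and the shaker front lies to the right of it.

```bash
python3 - <<'E'
from h import *
c,p=pickle.load(open('pics/w4.pkl','rb'))
P=onz(c,250,152,80,p);Q=onz(c,312,156,80,p);E_=onz(c,243,255,80,p);F=onz(c,310,262,80,p)
print(P,Q,np.linalg.norm(P-Q),np.degrees(np.arctan2(*(Q-P)[1::-1])),E_)
print('left edge dir',np.degrees(np.arctan2(*(P-E_)[1::-1])),np.degrees(np.arctan2(*(Q-F)[1::-1])))
a=np.radians(-46);y=np.array([-np.sin(a),np.cos(a)]);print('centre',(P+Q)[:2]/2-79*y)
print('marker end dist',[ (lambda X:Ro.from_euler('xyz',p[1]).as_matrix().T@(X-p[0]))(onz(c,u,v,p[0][2]+16,p)).round(1) for u,v in((277,85),(281,342))])
cv2.imwrite('pics/z4.png',cv2.resize(c['img'][135:285,215:345,::-1],None,fx=4,fy=4,interpolation=cv2.INTER_CUBIC))
E
```

```text
[ 506.9110286  -259.59914677   80.        ] [ 552.66261535 -309.62334652   80.        ] 67.79106320105616 -47.55430418246973 [ 411.57185792 -340.76444923   80.        ]
left edge dir 40.408819419858034 47.11799898919443
centre [ 472.95897775 -339.48925791]
marker end dist [array([ 91.7,  -0.4, -16.7]), array([-33.9,   1.4, -15.7])]
```

View pics/z4.png

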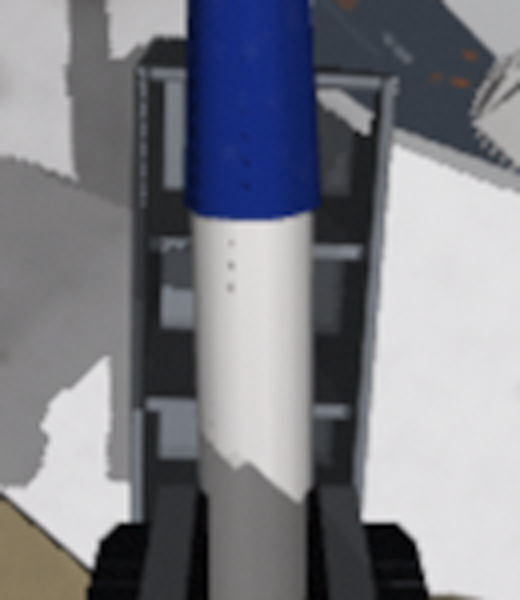

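The crop confirms the caddy end corners at (250,153) and (314,154), with dividers near v=196 and v=237. Going to the right-hand compartment, tilting toward world −y so the wrist stays clear of the shaker.

Emit:
carry_out(motion=[[[-0.01,-0.016,0,0,0,0.11,0],[-0.02,-0.032,0,0,0,0.22,0],[-0.03,-0.048,0,0,0,0.33,0],[-0.04,-0.064,0,0,0,0.44,0],[-0.05,-0.08,0,0,0,0.55,0],[-0.06,-0.1,0,0,0,0.66,0],[-0.064,-0.114,0,0,0,0.766,0],[-0.064,-0.114,0,0,0,0.766,0]]])

```text
clock: 7.98
eef_pos: [436.3, -425.4, 264.3]
eef_rot: [3.136, 0.006, 1.577]
ft_force: [-0.6, -0.9, -0.7]
finger_gap: 12.6
grip_force: 39.6
```

Emit:
carry_out(motion=[[[0,0,0,-0.115,0,0,0],[0,0,0,-0.23,0,0,0],[0,0,0,-0.345,0,0,0],[0,0,0,-0.46,0,0,0],[0,0,0,-0.575,0,0,0],[0,0,0,-0.69,0,0,0],[0,0,0,-0.805,0,0,0],[0,0,0,-0.92,0,0,0],[0,0,0,-1.035,0,0,0],[0,0,0,-1.13,0,0,0]]])

```text
clock: 8.82
eef_pos: [450.0, -416.7, 268.0]
eef_rot: [-3.12, 1.125, 1.576]
ft_force: [-1.2, -0.2, -1.6]
finger_gap: 12.9
grip_force: 39.7
```

```bash
python3 - <<'E'
from h import *
to((437,-423,190),Ro.from_rotvec([-1.13,0,0])*down(1.571))
from workcell import r
s=r.read_state();print(s['eef_pos'],Ro.from_euler('xyz',s['eef_rot']).as_matrix()[:,[0,2]].T.round(3))
E
```

```text
shift [-0.013  -0.0063 -0.078 ] turn [-0.005 -0.009  0.015] q [-0.3   1.19  1.24  2.   -0.73  0.    0.97]
[ 450.00164739 -416.72299441  267.95195442] [[-0.002  0.432 -0.902]
 [-0.017 -0.902 -0.431]]
```

Emit:
carry_out(motion=[[[-0.003,-0.002,-0.015,0,0,0,0],[-0.006,-0.003,-0.03,0,0,0,0],[-0.009,-0.005,-0.045,0,0,0,0],[-0.013,-0.006,-0.06,0,0,0,0],[-0.013,-0.006,-0.078,0,0,0,0],[-0.013,-0.006,-0.078,0,0,0,0],[-0.013,-0.006,-0.078,0,0,0,0]]])

```text
clock: 9.4
eef_pos: [459.0, -419.1, 196.5]
eef_rot: [-3.088, 1.12, 1.579]
ft_force: [-0.0, -1.4, 0.5]
finger_gap: 12.7
grip_force: 39.7
```

```bash
python3 - <<'E'
from h import *
to((437,-423,125),Ro.from_rotvec([-1.13,0,0])*down(1.571))
from workcell import r
s=r.read_state();print(s['eef_pos'],Ro.from_euler('xyz',s['eef_rot']).as_matrix()[:,[0,2]].T.round(3))
E
```

```text
shift [-0.022  -0.0039 -0.0715] turn [-0.01  -0.023  0.04 ] q [-0.28  1.33  1.18  1.97 -1.37  0.    1.48]
[ 459.02363974 -419.11594966  196.5234422 ] [[-0.004  0.436 -0.9  ]
 [-0.046 -0.899 -0.435]]
```

Emit:
carry_out(motion=[[[0.005,0.01,-0.01,0,0,0,0],[0.01,0.02,-0.02,0,0,0,0],[0.016,0.032,-0.03,0,0,0,0],[0.016,0.032,-0.04,0,0,0,0],[0.016,0.032,-0.04,0,0,0,0]]])

```text
clock: 9.82
eef_pos: [474.8, -387.1, 155.7]
eef_rot: [-3.086, 1.121, 1.581]
ft_force: [0.6, 0.1, -0.1]
finger_gap: 12.5
grip_force: 39.7
```

```bash
python3 - <<'E'
from h import *
to((473,-387,125),Ro.from_rotvec([-1.13,0,0])*down(1.571))
from workcell import r
s=r.read_state();M=Ro.from_euler('xyz',s['eef_rot']).as_matrix();e=s['eef_pos']+M@[92,0,-19];print(s['eef_pos'],M[:,[0,2]].T.round(3),'low end',e)
a=-0.785;R=np.array([[np.cos(a),-np.sin(a)],[np.sin(a),np.cos(a)]]);print('in caddy',R.T@(e[:2]-[473,-339.5]))
E
```

```text
shift [-0.0018  0.0001 -0.0307] turn [-0.009 -0.024  0.04 ] q [-0.37  1.51  1.31  1.94 -1.36  0.19  1.34]
[ 474.78250236 -387.08788362  155.68073666] [[-0.005  0.435 -0.9  ]
 [-0.046 -0.9   -0.434]] low end [ 475.23377301 -329.97608549   81.09495471]
in caddy [-5.15159777  8.31599241]
```

Emit:
carry_out(motion=[[[0,0,-0.01,0,0,0,0],[0,0,-0.02,0,0,0,0],[0,0,-0.03,0,0,0,0],[0,0,-0.035,0,0,0,0],[0,0,-0.035,0,0,0,0]]])

```text
clock: 10.23
eef_pos: [474.6, -387.8, 121.6]
eef_rot: [-3.093, 1.12, 1.573]
ft_force: [-0.4, 0.1, -0.7]
finger_gap: 12.5
grip_force: 39.7
```

```bash
python3 - <<'E'
from h import *
c,p=snap('wrist','w5');c2,_=snap('side','s5')
a=cv2.resize(c2['img'][190:340,270:430,::-1],(448,420),interpolation=cv2.INTER_CUBIC)
cv2.imwrite('pics/c5.png',cv2.resize(np.hstack([c['img'][:,:,::-1],a]),(800,333)))
from workcell import r
print(r.read_state()['qpos'].round(2),p)
E
```

```text
[-0.36  1.54  1.23  1.93 -1.39  0.12  1.31] (array([ 474.55707533, -387.76197176,  121.55723237]), array([-3.09310633,  1.12043858,  1.57263977]))
```

View pics/c5.png

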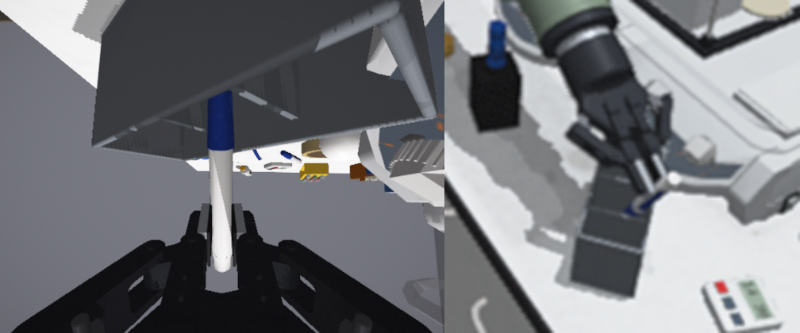

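The wrist view shows the blue cap inside the caddy rim at about (219,110), and the side view shows it in the middle compartment, with no contact force. Releasing and backing out along the tool axis.

Emit:
carry_out(motion=[[[0,0,0,0,0,0,0.03],[0,0,0,0,0,0,0.03],[0,0,0,0,0,0,0.03],[0,0,0,0,0,0,0.03],[0,0.02,0.015,0,0,0,0.03],[0,0.05,0.03,0,0,0,0.03],[0,0.08,0.055,0,0,0,0.03],[0,0.1,0.08,0,0,0,0.03],[0,0.11,0.11,0,0,0,0.03],[0,0.12,0.14,0,0,0,0.03]]])

```text
clock: 11.17
eef_pos: [474.8, -266.8, 264.2]
eef_rot: [-3.092, 1.123, 1.575]
ft_force: [0.2, -0.4, -1.3]
finger_gap: 29.6
grip_force: 0.0
```

```bash
python3 - <<'E'
from h import *
c,p=snap('wrist','w6');c2,_=snap('side','s6')
a=cv2.resize(c2['img'][190:340,270:430,::-1],(448,420),interpolation=cv2.INTER_CUBIC)
cv2.imwrite('pics/c6.png',cv2.resize(np.hstack([c['img'][:,:,::-1],a]),(800,333)))
to((480,-200,280),down(1.571))
E
```

```text
shift [0.0045 0.0668 0.013 ] turn [ 1.123 -0.038  0.025] q [-0.63  1.37  1.51  1.96 -0.7   0.43  0.79]
```

View pics/c6.png

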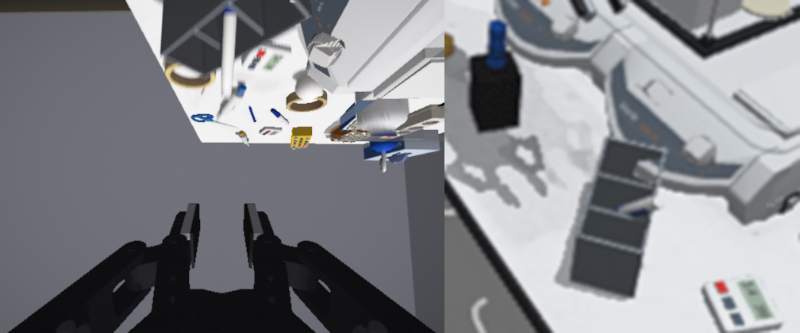

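The blue marker stands in the caddy: its white end sticks out at (229,40) in the wrist view and at (640,205) in the side crop. Now the red marker.

Emit:
carry_out(motion=[[[0,0.01,0,0.115,-0.004,0.003,0.05],[0,0.02,0,0.23,-0.008,0.005,0.05],[0,0.03,0,0.345,-0.012,0.008,0.05],[0,0.04,0,0.46,-0.016,0.01,0.05],[0,0.05,0,0.575,-0.02,0.013,0.05],[0,0.06,0,0.69,-0.024,0.015,0.05],[0,0.067,0,0.805,-0.028,0.018,0.05],[0,0.067,0.01,0.92,-0.032,0.02,0.05],[0,0.067,0.01,1.035,-0.036,0.023,0.05],[0,0.067,0.013,1.123,-0.038,0.025,0.05]]])

```text
clock: 12.1
eef_pos: [474.8, -201.2, 276.9]
eef_rot: [3.141, -0.007, 1.572]
ft_force: [0.2, -0.7, -0.6]
finger_gap: 49.9
grip_force: 0.0
```

Emit:
carry_out(motion=[[[0,0.041,0,0,0,0.12,0.05],[0,0.082,0,0,0,0.24,0.05],[0,0.123,0,0,0,0.36,0.05],[0,0.164,0,0,0,0.48,0.05],[0,0.205,0,0,0,0.6,0.05],[0,0.246,0,0,0,0.72,0.05],[0,0.287,0,0,0,0.84,0.05],[0,0.328,0,0,0,0.96,0.05],[0,0.369,0,0,0,1.08,0.05],[0,0.4,0,0,0,1.2,0.05]]])

```text
clock: 12.93
eef_pos: [474.1, 203.0, 275.4]
eef_rot: [-3.14, -0.003, 2.78]
ft_force: [0.6, 0.3, -0.4]
finger_gap: 50.0
grip_force: 0.0
```

```bash
cat > red.py <<'E'
from h import *
def red(save):
    c,p=snap('wrist',save)
    im=c['img'].astype(np.float32)
    R,G,B=im[...,0],im[...,1],im[...,2]
    m=((R>90)&(R>2*G)&(R>2*B)).astype(np.uint8)
    n,l,st,ce=cv2.connectedComponentsWithStats(m)
    for k in range(1,n):
        if st[k,4]<150: continue
        pts=np.argwhere(l==k)[:,::-1].astype(np.float32)
        W=np.array([onz(c,u,v,38,p)[:2] for u,v in pts])
        w0=W.mean(0);d=np.linalg.svd(W-w0,full_matrices=False)[2][0];d*=np.sign(d[0])
        s=(W-w0)@d
        print('cap',ce[k].round(),st[k,4],'world',w0.round(1),'dir',np.arctan2(d[1],d[0]).round(3),'len',(s.max()-s.min()).round(1),'near end',(w0+d*s.min()).round(1),'mid',(w0+d*(s.min()+67)).round(1))
    return c,p
E
python3 - <<'E'
from red import *
red('w7');to((472,220,265),down(2.956))
E
```

```text
shift [-0.0017  0.012  -0.0097] turn [-0.    -0.004  0.161] q [-0.89  0.7   0.84  1.63 -0.58  1.08  1.34]
```

```bash
python3 - <<'E'
from h import *
c,p=pickle.load(open('pics/w7.pkl','rb'))
im=c['img'].astype(int);print(im.mean(), proj(c,[447,225,38],p),proj(c,[459,329,30],p))
d=im[...,0]-np.maximum(im[...,1],im[...,2])
n,l,st,ce=cv2.connectedComponentsWithStats((d>30).astype(np.uint8))
for k in range(1,n):
    if st[k,4]>25: print(ce[k].round(),st[k],im[l==k].mean(0).round(),onz(c,*ce[k],38,p).round())
E
```

```text
98.5227806122449 [288.10656808 153.58644157] [368.14235236 132.40678991]
[496.  32.] [488   0  19  66 613] [108.  57.  48.] [403. 491.  38.]
[406.  59.] [402  53   8  12  58] [167. 116. 116.] [393. 389.  38.]
[282. 118.] [275  98  17  39 337] [67. 14. 15.] [404. 233.  38.]
[539. 170.] [533 166  12  10  36] [178. 146.  33.] [582. 521.  38.]
[177. 197.] [165 185  26  24 473] [176. 130.  60.] [448.  67.  38.]
[171. 307.] [168 302  10  12  54] [123.  77.  50.] [600. -20.  38.]
[160. 310.] [156 306  10  11  49] [130.  81.  53.] [600. -39.  38.]
```

Emit:
carry_out(motion=[[[-0.001,0.006,-0.04,0,0,0.09,0.05],[-0.002,0.014,-0.08,0,0,0.17,0.05],[-0.002,0.017,-0.12,0,0,0.176,0.05],[-0.002,0.017,-0.16,0,0,0.176,0.05],[-0.002,0.017,-0.175,0,0,0.176,0.05],[-0.002,0.017,-0.175,0,0,0.176,0.05]]])

```text
clock: 13.48
eef_pos: [471.5, 215.4, 97.7]
eef_rot: [-3.136, -0.005, 2.947]
ft_force: [0.2, -0.7, -0.1]
finger_gap: 49.9
grip_force: 0.0
```

```bash
sed -i 's/R>90/R>35/' red.py; python3 - <<'E'
from red import *
red('w8');to((472,220,100),down(2.956))
E
```

```text
cap [282. 134.] 1515 world [404.7 230.4] dir -0.132 len 46.9 near end [381.1 233.5] mid [447.5 224.7]
shift [-0.0005  0.0044  0.0001] turn [ 0.004 -0.004  0.009] q [-0.78  0.91  0.58  1.83 -0.79  0.65  1.65]
```

Emit:
carry_out(motion=[[[0,0.005,-0.03,0.004,-0.004,0.01,0.05],[0,0.005,-0.055,0.004,-0.004,0.01,0.05],[0,0.005,-0.062,0.004,-0.004,0.01,0.05],[0,0.005,-0.062,0.004,-0.004,0.01,0.0],[0,0.005,-0.062,0.004,-0.004,0.01,0.0],[0,0.005,-0.062,0.004,-0.004,0.01,0.0],[0,0.005,-0.062,0.004,-0.004,0.01,0.0],[0,0.005,-0.062,0.004,-0.004,0.01,0.0]]], grip_force=40)

```text
clock: 14.2
eef_pos: [473.5, 221.5, 40.4]
eef_rot: [3.139, 0.004, 2.958]
ft_force: [-1.6, -0.2, 10.8]
finger_gap: 9.9
grip_force: 36.6
```

Emit:
carry_out(motion=[[[0,0,0.02,0,0,0,0.0],[0,0,0.06,0,0,0,0.0],[0,0,0.1,0,0,0,0.0],[0,0,0.14,0,0,0,0.0],[0,0,0.18,0,0,0,0.0],[0,0,0.22,0,0,0,0.0],[0,0,0.23,0,0,0,0.0]]])

```text
clock: 14.78
eef_pos: [473.9, 220.8, 275.2]
eef_rot: [3.136, 0.008, 2.957]
ft_force: [0.1, -0.7, 0.2]
finger_gap: 9.8
grip_force: 34.4
```

```bash
python3 - <<'E'
from red import *
to((475,-200,275),down(1.571))
E
```

```text
shift [ 1.100e-03 -4.208e-01 -2.000e-04] turn [ 0.003  0.01  -1.386] q [-0.9   0.69  0.8   1.62 -0.56  1.06  1.45]
```

Emit:
carry_out(motion=[[[0,-0.04,0,0,0.001,-0.12,0],[0,-0.08,0,0,0.002,-0.24,0],[0,-0.12,0,0,0.003,-0.36,0],[0,-0.16,0,0,0.004,-0.48,0],[0,-0.2,0,0,0.005,-0.6,0],[0,-0.24,0,0,0.006,-0.72,0],[0,-0.28,0,0,0.007,-0.84,0],[0,-0.32,0,0,0.008,-0.96,0],[0,-0.36,0,0.003,0.009,-1.08,0],[0,-0.4,0,0.003,0.01,-1.2,0]]])

```text
clock: 15.62
eef_pos: [472.2, -180.5, 270.0]
eef_rot: [-3.14, -0.007, 1.752]
ft_force: [1.9, 0.3, 0.4]
finger_gap: 9.9
grip_force: 34.4
```

Emit:
carry_out(motion=[[[0,-0.03,0,0,0,-0.1,0],[0,-0.06,0,0,0,-0.186,0],[0,-0.08,0,0,0,-0.186,0],[0,-0.08,0,0,0,-0.186,0]]])

```text
clock: 15.95
eef_pos: [471.5, -262.5, 269.9]
eef_rot: [-3.139, -0.005, 1.567]
ft_force: [-1.7, -0.8, -0.3]
finger_gap: 10.0
grip_force: 34.4
```

```bash
python3 - <<'E'
from red import *
c,p=red('w9');to((509,-300,265),down(1.571));print(p)
d=pickle.load(open('cap0.pkl','rb'));T,S=d['top'],d['side']
for u,v in[(360,190),(425,215),(490,205),(530,200),(560,250),(590,278),(640,290),(695,295)]: print('shaker z0',onz(T,u/3.2+170,v/3.2+130,0)[:2].round(), 'if z60',onz(T,u/3.2+170,v/3.2+130,60)[:2].round())
# blue marker in caddy, white end, side + top
for n in('top','side'):
    c,_=snap(n,n+'9')
a=cv2.imread('pics/top9.png')[195:260,330:400];b=cv2.imread('pics/side9.png')[235:330,315:385]
f=lambda x:cv2.resize(x,(400,500),interpolation=cv2.INTER_CUBIC)
w=cv2.imread('pics/w9.png')
cv2.imwrite('pics/c9.png',np.hstack([f(a),f(b)]));print(a.shape,b.shape)
E
```

```text
cap [274. 138.] 2980 world [ 465.4 -210.1] dir -1.545 len 122.7 near end [ 463.8 -148.7] mid [ 465.5 -215.7]
shift [ 0.037  -0.0396 -0.0048] turn [-0.006 -0.003  0.002] q [-0.02  0.82  1.05  1.56 -0.75  1.21  1.17]
(array([ 471.47558263, -262.53148716,  269.92660396]), array([-3.13883292, -0.00473559,  1.56699828]))
shaker z0 [561.  53.] if z60 [526.  34.]
shaker z0 [566. -39.] if z60 [530. -55.]
shaker z0 [ 619. -106.] if z60 [ 582. -120.]
shaker z0 [ 650. -148.] if z60 [ 612. -161.]
shaker z0 [ 599. -214.] if z60 [ 562. -224.]
shaker z0 [ 579. -264.] if z60 [ 543. -273.]
shaker z0 [ 592. -326.] if z60 [ 556. -333.]
shaker z0 [ 617. -389.] if z60 [ 580. -394.]
(65, 70, 3) (95, 70, 3)
```

View pics/c9.png

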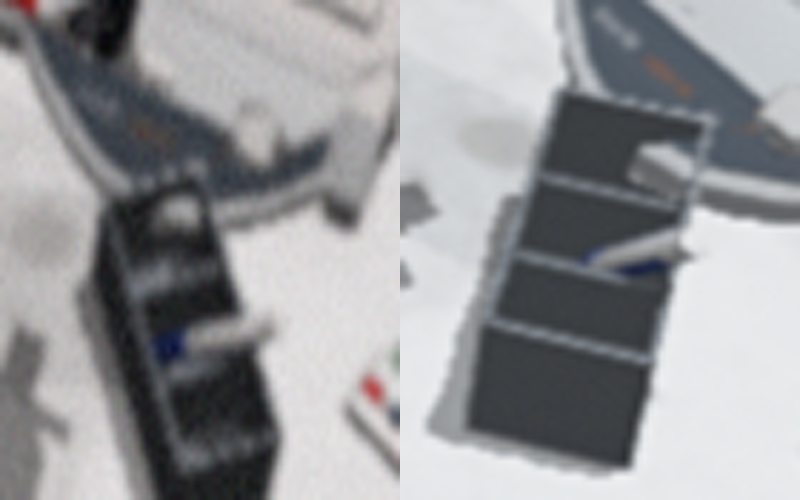

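The crops show the blue marker leaning in the middle compartment, with its cap at (165,345) in the top crop and its white end over the far rim. The left and right compartments are free. The red cap is seen in the gripper, so the grasp holds. Quick check of shaker height near the left compartment.

```bash
python3 - <<'E'
from h import *
d=pickle.load(open('cap0.pkl','rb'));T,S=d['top'],d['side']
def tri(a,b):
    o1,d1=ray(T,*a);o2,d2=ray(S,*b);t=np.linalg.lstsq(np.c_[d1,-d2],o2-o1,rcond=None)[0]
    return ((o1+d1*t[0]+o2+d2*t[1])/2).round(),np.linalg.norm(o1+d1*t[0]-o2-d2*t[1]).round(1)
print('knob',tri((375.2,211.9),(382.4,256.9)),'orange',tri((356.3,211.9),(361.9,249.3)))
c,p=pickle.load(open('pics/w9.pkl','rb'))
m=(c['img'][...,0]>35)&(c['img'][...,0]>2*c['img'][...,1].astype(int))&(c['img'][...,0]>2*c['img'][...,2].astype(int))
v,u=np.where(m);ok=np.abs(u-277)<40;M=Ro.from_euler('xyz',p[1]).as_matrix()
for uu,vv in((u[ok].mean(),v[ok].min()),(u[ok].mean(),v[ok].max())): print(uu,vv,(M.T@(onz(c,uu,vv,p[0][2]+19,p)-p[0])).round(1))
E
```

```text
knob (array([ 574., -339.,   99.]), np.float64(6.0)) orange (array([ 562., -272.,   70.]), np.float64(1.5))
274.21812080536915 85 [ 91.4  -1.7 -18.6]
274.21812080536915 187 [ 50.9  -1.9 -18.8]
```

Emit:
carry_out(motion=[[[0.004,0.01,0,-0.115,0,0,0],[0.008,0.01,0,-0.23,0,0,0],[0.012,0.01,0,-0.345,0,0,0],[0.016,0.01,0,-0.46,0,0,0],[0.02,0.01,0,-0.575,0,0,0],[0.024,0.01,0,-0.69,0,0,0],[0.028,0.01,0,-0.805,0,0,0],[0.032,0.0,0,-0.92,0,0,0],[0.036,0.0,0,-1.035,0,0,0],[0.038,0.0,0,-1.13,0,0,0]]])

```text
clock: 16.93
eef_pos: [511.9, -256.7, 268.9]
eef_rot: [-3.138, 1.128, 1.576]
ft_force: [0.0, -0.5, -0.8]
finger_gap: 10.0
grip_force: 34.5
```

```bash
python3 - <<'E'
from h import *
to((509,-345,180),Ro.from_rotvec([-1.13,0,0])*down(1.571))
from workcell import r
s=r.read_state();M=Ro.from_euler('xyz',s['eef_rot']).as_matrix();print(s['eef_pos'],M[:,[0,2]].T.round(3))
E
```

```text
shift [-0.0029 -0.0883 -0.0889] turn [-0.002 -0.001 -0.002] q [-0.64  1.37  1.49  1.88 -0.62  0.46  0.69]
[ 511.94313053 -256.69600783  268.94242444] [[-0.002  0.428 -0.904]
 [ 0.001 -0.904 -0.428]]
```

Emit:
carry_out(motion=[[[0,-0.02,-0.02,0,0,0,0],[-0.001,-0.04,-0.04,0,0,0,0],[-0.002,-0.06,-0.06,0,0,0,0],[-0.003,-0.075,-0.08,0,0,0,0],[-0.003,-0.085,-0.095,0,0,0,0],[-0.003,-0.085,-0.105,0,0,0,0],[-0.003,-0.085,-0.105,0,0,0,0]]])

```text
clock: 17.52
eef_pos: [507.8, -342.7, 162.3]
eef_rot: [-3.133, 1.122, 1.577]
ft_force: [-0.2, -0.1, -0.2]
finger_gap: 9.6
grip_force: 34.5
```

```bash
cat > low.py <<'E'
from h import *
from workcell import r
s=r.read_state();M=Ro.from_euler('xyz',s['eef_rot']).as_matrix();e=s['eef_pos']+M@[91.5,-1.9,-19];print(s['eef_pos'],M[:,[0,2]].T.round(3),'low end',e,s['ft_force'].round(1),s['qpos'].round(2))
a=-0.785;R=np.array([[np.cos(a),-np.sin(a)],[np.sin(a),np.cos(a)]]);u=M[:,0];q=e-u*(80-e[2])/-u[2]*-1 if 0 else e+u*(80-e[2])/u[2]
print('in caddy low',R.T@(e[:2]-[473,-339.5]),'at rim',R.T@(q[:2]-[473,-339.5]))
E
python3 low.py
```

```text
[ 507.83729686 -342.69938129  162.33622112] [[-0.003  0.434 -0.901]
 [-0.003 -0.901 -0.434]] low end [ 505.75131904 -285.85708745   88.1643779 ] [-0.2 -0.1 -0.2] [-0.45  1.46  1.25  1.9  -0.74  0.17  0.7 ]
in caddy low [-14.74826249  61.09582408] at rim [-17.54639924  63.86200567]
```

Emit:
carry_out(motion=[[[0.001,-0.005,-0.005,0,0,0,0],[0.002,-0.006,-0.015,0,0,0,0],[0.002,-0.006,-0.025,0,0,0,0],[0.002,-0.006,-0.035,0,0,0,0],[0.002,-0.006,-0.04,0,0,0,0],[0.002,-0.006,-0.04,0,0,0,0]]])

```text
clock: 18.02
eef_pos: [509.6, -349.4, 122.4]
eef_rot: [-3.132, 1.123, 1.577]
ft_force: [0.1, -0.3, 0.1]
finger_gap: 0.1
grip_force: 0.0
```

```bash
python3 low.py
```

```text
[ 509.62528232 -349.42919423  122.44110516] [[-0.003  0.433 -0.901]
 [-0.003 -0.901 -0.433]] low end [ 507.52689201 -292.66493308   48.20987579] [ 0.1 -0.3  0.1] [-0.43  1.52  1.21  1.88 -0.78  0.14  0.67]
in caddy low [-8.68028628 57.53505362] at rim [ 2.19131135 46.79915588]
```

The gripper closed empty, so the marker slipped out during the descent. I'll find where the red marker is.

```bash
python3 - <<'E'
from h import *
ims=[]
for n,(v0,v1,u0,u1) in(('top',(180,270,315,420)),('side',(215,340,290,420)),('wrist',(0,420,0,560))):
    c,p=snap(n,n+'10')
    im=c['img'].astype(int);m=((im[...,0]>35)&(im[...,0]>2*im[...,1])&(im[...,0]>2*im[...,2])).astype(np.uint8)
    k,l,st,ce=cv2.connectedComponentsWithStats(m)
    print(n,[(ce[i].round().tolist(),int(st[i,4])) for i in range(1,k) if st[i,4]>=6])
    ims.append(cv2.resize(c['img'][v0:v1,u0:u1,::-1],(266,300) if n!='wrist' else (266,300),interpolation=cv2.INTER_CUBIC))
    ims[-1]=cv2.resize(c['img'][v0:v1,u0:u1,::-1],(400,300),interpolation=cv2.INTER_CUBIC)
cv2.imwrite('pics/c10.png',np.vstack([np.hstack(ims[:2]),np.hstack([ims[2],ims[2]*0])]))
E
```

```text
top [([169.0, 10.0], 370), ([176.0, 0.0], 14), ([206.0, 7.0], 409), ([238.0, 15.0], 192), ([216.0, 33.0], 166), ([337.0, 147.0], 43), ([363.0, 224.0], 25), ([515.0, 221.0], 7), ([529.0, 227.0], 8), ([374.0, 231.0], 18), ([536.0, 232.0], 11)]
side [([300.0, 4.0], 136), ([330.0, 0.0], 12), ([375.0, 2.0], 77), ([369.0, 155.0], 11), ([376.0, 156.0], 9), ([358.0, 259.0], 73), ([374.0, 279.0], 89), ([394.0, 319.0], 14)]
wrist [([284.0, 228.0], 1839)]
```

View pics/c10.png

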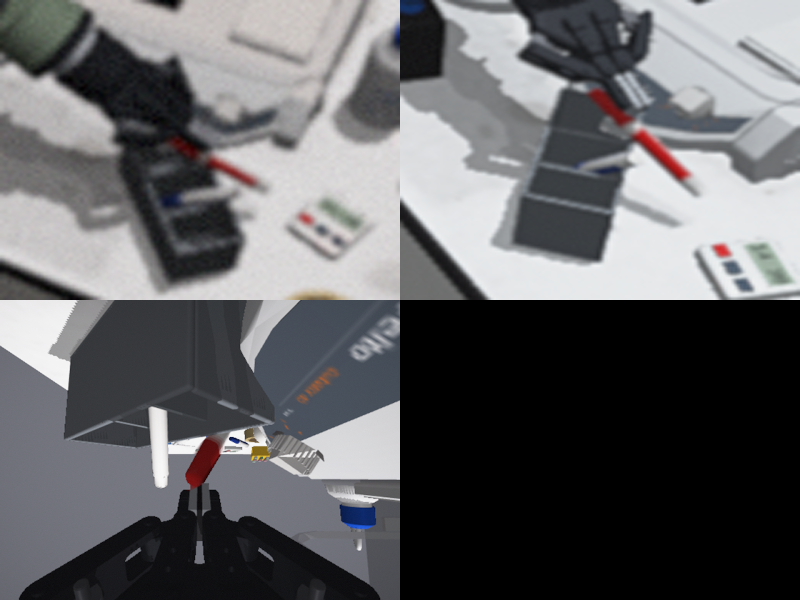

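The view shows red at (590,90)-(690,175) in the side crop, running from the left compartment across the far rim, and it may still be falling. Letting it settle in a new reading.

```bash
python3 - <<'E'
from h import *
def comps(n,tag):
    c,p=snap(n,tag);im=c['img'].astype(int);m=((im[...,0]>35)&(im[...,0]>1.8*im[...,1])&(im[...,0]>1.8*im[...,2])).astype(np.uint8)
    k,l,st,ce=cv2.connectedComponentsWithStats(m);o=[]
    for i in range(1,k):
        if st[i,4]<8 or not(330<ce[i][0]<420 and 200<ce[i][1]<330) and n!='wrist': continue
        pts=np.argwhere(l==i)[:,::-1];w=pts-pts.mean(0);d=np.linalg.svd(w,full_matrices=False)[2][0];s=w@d
        a,b=pts.mean(0)+d*s.min(),pts.mean(0)+d*s.max();o.append((a,b));print(n,a.round(1),b.round(1),st[i,4],im[l==i].mean(0).round())
    return c,p,o
T=comps('top','top11');S=comps('side','side11');W=comps('wrist','w11')
E
```

```text
top [369. 225.] [373.2 226.3] 11 [98. 35. 36.]
top [376.2 228.7] [383.3 233.6] 16 [102.  37.  38.]
side [366. 262.] [374.3 275.2] 68 [148.  42.  44.]
side [377.  279.3] [388.9 297. ] 84 [143.  38.  39.]
side [392.7 317.2] [395.4 320.7] 16 [207.  75.  76.]
wrist [322.1 178.6] [292.9 231. ] 1268 [109.  19.  20.]
```

Emit:
carry_out(motion=[[[0,0.02,0.015,0,0,0,0.0],[0,0.04,0.04,0,0,0,0.0],[0,0.06,0.07,0,0,0,0.0],[0,0.08,0.1,0,0,0,0.0],[0,0.09,0.13,0,0,0,0.0],[0,0.1,0.14,0,0,0,0.03],[0,0.1,0.14,0,0,0,0.05],[0,0.1,0.14,0,0,0,0.05]]])

```text
clock: 18.98
eef_pos: [510.0, -249.4, 263.6]
eef_rot: [-3.137, 1.122, 1.573]
ft_force: [-0.3, -0.5, 0.3]
finger_gap: 35.5
grip_force: 0.0
```

```bash
cat > rc.py <<'E'
from h import *
def comps(n,tag):
    c,p=snap(n,tag);im=c['img'].astype(int);m=((im[...,0]>35)&(im[...,0]>1.8*im[...,1])&(im[...,0]>1.8*im[...,2])).astype(np.uint8)
    k,l,st,ce=cv2.connectedComponentsWithStats(m);o=[]
    for i in range(1,k):
        if st[i,4]<8 or not(330<ce[i][0]<420 and 200<ce[i][1]<330) and n!='wrist': continue
        pts=np.argwhere(l==i)[:,::-1];w=pts-pts.mean(0);d=np.linalg.svd(w,full_matrices=False)[2][0];s=w@d
        a,b=pts.mean(0)+d*s.min(),pts.mean(0)+d*s.max();o.append((a,b));print(n,a.round(1),b.round(1),st[i,4],im[l==i].mean(0).round(),onz(c,*a,8,p).round()[:2],onz(c,*b,8,p).round()[:2])
    return c,p,o
E
python3 - <<'E'
from rc import *
for i in range(2):
    T=comps('top','top12');S=comps('side','side12');W=comps('wrist','w12')
E
```

```text
top [365.8 222.3] [373.9 226.2] 27 [107.  36.  36.] [ 572. -316.] [ 571. -351.]
top [376.9 228.1] [384.3 233.5] 20 [108.  42.  42.] [ 568. -365.] [ 559. -400.]
side [363.9 259.4] [374.  275.3] 83 [148.  41.  42.] [ 590. -259.] [ 578. -320.]
side [377.1 279.6] [388.8 297.5] 80 [141.  36.  36.] [ 576. -335.] [ 564. -396.]
side [392.7 317.2] [395.4 320.7] 16 [204.  74.  75.] [ 533. -448.] [ 532. -458.]
wrist [310.8  56.8] [286.6  80.6] 420 [124.  23.  24.] [ 549. -435.] [ 519. -489.]
wrist [391.  169.1] [410. 169.] 132 [83. 44. 12.] [ 846. -961.] [ 903. -960.]
top [365.8 222.5] [374.3 226.4] 27 [108.  36.  36.] [ 571. -316.] [ 571. -352.]
top [376.9 228.2] [384.6 233.6] 21 [107.  42.  43.] [ 568. -365.] [ 560. -401.]
side [363.9 259.4] [374.  275.3] 83 [148.  41.  42.] [ 590. -259.] [ 578. -320.]
side [377.1 279.5] [388.7 297.5] 81 [141.  36.  37.] [ 576. -335.] [ 564. -396.]
side [392.7 317.2] [395.4 320.7] 16 [204.  74.  75.] [ 533. -448.] [ 532. -458.]
wrist [310.8  56.7] [286.3  80.3] 421 [123.  23.  23.] [ 549. -436.] [ 519. -489.]
wrist [391.  168.4] [410.  168.6] 132 [83. 44. 12.] [ 844. -956.] [ 901. -957.]
```

```bash
cat >> h.py <<'E'
def tri(c1,a,c2,b,p2=None):
    o1,d1=ray(c1,*a);o2,d2=ray(c2,*b,p2);t=np.linalg.lstsq(np.c_[d1,-d2],o2-o1,rcond=None)[0]
    return ((o1+d1*t[0]+o2+d2*t[1])/2).round(1),np.linalg.norm(o1+d1*t[0]-o2-d2*t[1]).round(1)
E
python3 - <<'E'
from h import *
T=pickle.load(open('pics/top12.pkl','rb'))[0];S=pickle.load(open('pics/side12.pkl','rb'))[0];W,pw=pickle.load(open('pics/w12.pkl','rb'))
A=[(365.8,222.4),(374.3,226.4),(376.9,228.2),(384.6,233.6)];B=[(363.9,259.4),(374,275.3),(377.1,279.5),(388.7,297.5)]
for a,b in zip(A,B):print(tri(T,a,S,b))
im=S['img'];
# white tip beyond: sample brightness along axis in side
d=np.array(B[3])-B[0];
for t in np.arange(-.25,1.5,.05):
    q=(np.array(B[0])+d*t).round().astype(int);print(round(t,2),q,im[q[1],q[0]],end=' | ')
a=cv2.resize(im[235:330,320:415,::-1],(400,400),interpolation=cv2.INTER_CUBIC);b=cv2.resize(T['img'][195:255,335:410,::-1],(400,400),interpolation=cv2.INTER_CUBIC)
cv2.imwrite('pics/c12.png',np.hstack([b,a]))
cv2.imwrite('pics/c12.png',np.vstack([np.hstack([b,a]),cv2.resize(W['img'][0:170,100:500,::-1],(800,200))]))
E
```

```text
(array([ 519. , -327.2,  100.9]), np.float64(4.4))
(array([ 534.9, -358.5,   67.8]), np.float64(0.3))
(array([ 535.8, -369.9,   63. ]), np.float64(0.9))
(array([ 555.6, -401.5,   17.2]), np.float64(2.7))
-0.25 [358 250] [ 82  91 101] | -0.2 [359 252] [ 81  90 101] | -0.15 [360 254] [ 95 103 113] | -0.1 [361 256] [102 109 116] | -0.05 [363 257] [86 91 96] | -0.0 [364 259] [94 55 57] | 0.05 [365 261] [181  36  36] | 0.1 [366 263] [163  33  34] | 0.15 [368 265] [169  36  37] | 0.2 [369 267] [163  28  29] | 0.25 [370 269] [157  27  30] | 0.3 [371 271] [150  29  29] | 0.35 [373 273] [154  27  28] | 0.4 [374 275] [151  44  45] | 0.45 [375 277] [170 171 171] | 0.5 [376 278] [182 182 184] | 0.55 [378 280] [156  29  29] | 0.6 [379 282] [151  24  25] | 0.65 [380 284] [146  21  23] | 0.7 [381 286] [139  22  23] | 0.75 [382 288] [134  24  23] | 0.8 [384 290] [146  25  24] | 0.85 [385 292] [141  25  25] | 0.9 [386 294] [134  21  22] | 0.95 [387 296] [128  25  24] | 1.0 [389 298] [140  97  97] | 1.05 [390 299] [143 144 144] | 1.1 [391 301] [135 136 137] | 1.15 [392 303] [145 145 147] | 1.2 [394 305] [227 230 232] | 1.25 [395 307] [228 231 233] | 1.3 [396 309] [229 231 233] | 1.35 [397 311] [228 231 233] | 1.4 [399 313] [228 230 232] | 1.45 [400 315] [216 218 221] |
```

View pics/c12.png

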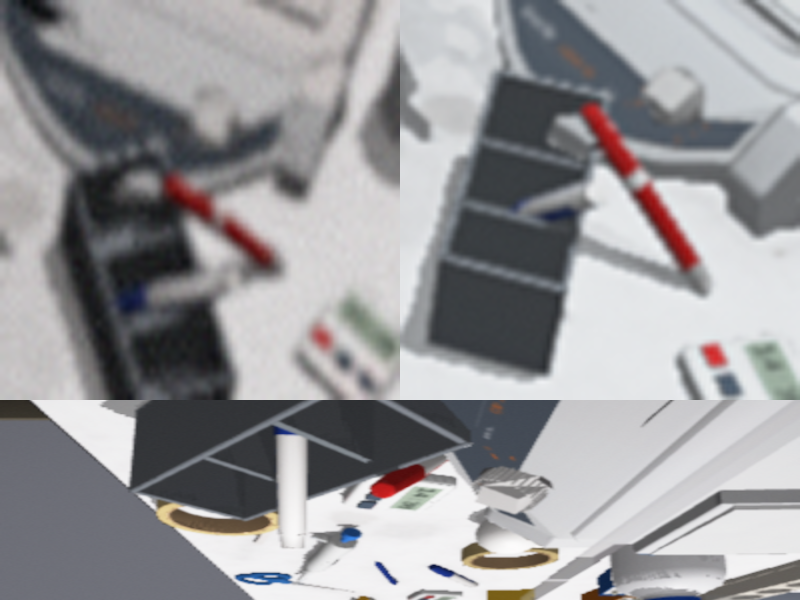

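The picture shows the red marker leaning outside the caddy. Its upper end lies on the far rim by the left compartment, at (165,180) in the top crop and (590,105) in the side crop, and its grey tip stands on the bench at (700,285). I'll regrip the upper end above the rim with the tool pointing down.

```bash
python3 - <<'E'
from h import *
to((500,-270,230),down(2.03))
E
```

```text
shift [-0.0095 -0.0199 -0.0333] turn [1.104 0.253 0.41 ] q [-0.65  1.37  1.48  1.88 -0.59  0.46  0.65]
```

Emit:
carry_out(motion=[[[0,0,0,0.11,0.025,0.041,0.05],[0,0,0,0.221,0.051,0.082,0.05],[0,0,0,0.331,0.076,0.123,0.05],[0,0,0,0.442,0.101,0.164,0.05],[0,0,0,0.552,0.127,0.205,0.05],[0,0,0,0.662,0.152,0.246,0.05],[0,0,0,0.773,0.177,0.287,0.05],[0,0,0,0.883,0.202,0.328,0.05],[-0.005,-0.01,0,0.994,0.228,0.369,0.05],[-0.01,-0.02,0,1.104,0.253,0.41,0.05]]])

```text
clock: 20.12
eef_pos: [500.3, -268.9, 264.5]
eef_rot: [3.141, 0.009, 2.027]
ft_force: [0.4, -0.4, -0.3]
finger_gap: 50.0
grip_force: 0.0
```

```bash
python3 - <<'E'
from rc import *
T=comps('top','top13');S=comps('side','side13');W,p,o=comps('wrist','w13');print(p)
from workcell import r
print(r.read_state()['qpos'].round(2))
im=W['img']
# print expected pixel positions
for X in((519,-327,101),(562,-414,5)):print(proj(W,X,p))
E
```

```text
top [365.9 222.3] [374.2 226.5] 28 [114.  40.  40.] [ 572. -316.] [ 570. -352.]
top [376.9 228.1] [384.3 233.5] 20 [114.  45.  44.] [ 568. -365.] [ 559. -400.]
side [363.9 259.4] [374.1 275.3] 84 [152.  43.  44.] [ 590. -259.] [ 578. -320.]
side [377.2 279.5] [388.7 297.5] 81 [144.  37.  38.] [ 576. -335.] [ 564. -396.]
side [392.7 317.2] [395.4 320.7] 16 [208.  76.  77.] [ 533. -448.] [ 532. -458.]
wrist [275.8 236.9] [278.3 259. ] 227 [133.  24.  25.] [ 533. -362.] [ 552. -393.]
wrist [277.  259.2] [280.1 271.2] 87 [129.  29.  29.] [ 550. -394.] [ 563. -410.]
wrist [240.8 291.5] [249.5 287. ] 60 [188.  51.  52.] [ 523. -470.] [ 532. -456.]
(array([ 497.34733869, -274.87792042,  264.08280171]), array([-3.13923248,  0.01072341,  2.01562744]))
[ 0.09  0.76  0.74  1.48 -0.54  1.1   1.38]
[276.75185512 240.13360835]
[278.35946026 271.78554909]
```

Emit:
carry_out(motion=[[[0.01,-0.025,-0.03,0,0,0.006,0.028],[0.02,-0.05,-0.06,0,0,0.01,0.028],[0.025,-0.06,-0.09,0,0,0.01,0.028],[0.025,-0.06,-0.115,0,0,0.01,0.028],[0.025,-0.06,-0.115,0,0,0.01,0.028]]])

```text
clock: 20.68
eef_pos: [524.2, -327.1, 143.6]
eef_rot: [-3.135, 0.008, 2.034]
ft_force: [-0.9, 1.4, -1.5]
finger_gap: 27.8
grip_force: 0.0
```

```bash
python3 - <<'E'
from rc import *
W,p,o=comps('wrist','w14');print(p)
to((523,-335,83),down(2.025))
for X in((519,-327,101),(562,-414,5)):print(proj(W,X,p))
E
```

```text
wrist [270.6 230.8] [274.9 266. ] 587 [130.  22.  23.] [ 530. -361.] [ 552. -395.]
wrist [270.6 266.6] [279.3 282.4] 169 [151.  30.  30.] [ 548. -398.] [ 565. -411.]
(array([ 524.15024365, -327.09291528,  143.56730602]), array([-3.13479581,  0.00788006,  2.03387626]))
shift [-0.0019 -0.0075 -0.0637] turn [ 0.012 -0.    -0.009] q [ 0.22  0.96  0.64  1.43 -0.63  0.95  1.49]
[272.76703295 235.03299505]
[275.31321112 282.01240111]
```

Emit:
carry_out(motion=[[[-0.003,-0.0085,-0.02,0.012,0,-0.009,0.028],[-0.003,-0.0085,-0.04,0.012,0,-0.009,0.028],[-0.003,-0.0085,-0.055,0.012,0,-0.009,0.028],[-0.003,-0.0085,-0.06,0.012,0,-0.009,0.028],[-0.003,-0.0085,-0.06,0.012,0,-0.009,0.0],[-0.003,-0.0085,-0.06,0.012,0,-0.009,0.0],[-0.003,-0.0085,-0.06,0.012,0,-0.009,0.0],[-0.003,-0.0085,-0.06,0.012,0,-0.009,0.0]]], grip_force=60)

```text
clock: 21.4
eef_pos: [522.8, -337.4, 89.8]
eef_rot: [3.138, 0.004, 2.025]
ft_force: [-0.1, -0.5, 0.2]
finger_gap: 11.3
grip_force: 58.4
```

Emit:
carry_out(motion=[[[0,0,0.01,0,0,0,0.0],[0,0,0.03,0,0,0,0.0],[0,0,0.06,0,0,0,0.0],[0,0,0.09,0,0,0,0.0],[0,0,0.12,0,0,0,0.0],[0,0,0.14,0,0,0,0.0],[0,0,0.14,0,0,0,0.0]]])

```text
clock: 21.98
eef_pos: [522.9, -338.4, 233.8]
eef_rot: [3.137, 0.008, 2.025]
ft_force: [0.4, 0.1, -0.3]
finger_gap: 11.0
grip_force: 58.3
```

```bash
python3 - <<'E'
from rc import *
T=comps('top','top15');S=comps('side','side15');W,p,o=comps('wrist','w15');print(p)
from workcell import r
print(r.read_state()['qpos'].round(2))
E
```

```text
top [378.1 204.9] [380.1 206.9] 8 [74. 30. 31.] [ 671. -327.] [ 666. -338.]
top [383.1 208.9] [390.9 214.2] 21 [111.  38.  38.] [ 662. -352.] [ 654. -389.]
side [379.3 224.4] [384.2 232.9] 40 [134.  35.  35.] [ 727. -159.] [ 715. -198.]
side [387.2 237.2] [400.4 257.7] 104 [138.  36.  37.] [ 710. -217.] [ 687. -301.]
side [392.7 317.2] [395.4 320.7] 16 [208.  75.  77.] [ 533. -448.] [ 532. -458.]
wrist [236.8 264.4] [246.6 259.2] 82 [186.  50.  51.] [ 522. -468.] [ 531. -455.]
wrist [280. 256.] [279.1 297. ] 795 [84. 13. 13.] [ 570. -431.] [ 598. -490.]
wrist [272.1 303.1] [290.  302.9] 167 [120.  23.  23.] [ 593. -504.] [ 617. -492.]
(array([ 522.36518982, -337.2958095 ,  229.64907224]), array([3.13843487, 0.00355977, 2.02481726]))
[ 0.24  0.88  0.69  1.32 -0.57  1.14  1.44]
```

Emit:
carry_out(motion=[[[0,0,0.02,0.09,0.044,0,0.0],[0,0,0.04,0.18,0.088,0,0.0],[0,0.01,0.05,0.27,0.132,0,0.0],[0,0.02,0.05,0.36,0.176,0,0.0],[0,0.03,0.05,0.45,0.22,0,0.0],[0,0.03,0.05,0.45,0.22,0,0.0],[0,0.03,0.05,0.45,0.22,0,0.0]]])

```text
clock: 22.72
eef_pos: [522.2, -308.1, 276.6]
eef_rot: [3.141, -0.498, 2.023]
ft_force: [-0.4, -0.3, -0.4]
finger_gap: 11.0
grip_force: 58.4
```

```bash
cat > mk.py <<'E'
from rc import *
import sys
T,_,a=comps('top','t'+sys.argv[1]);S,_,b=comps('side','s'+sys.argv[1])
from workcell import r
s=r.read_state();print(s['eef_pos'],s['eef_rot'],s['qpos'].round(2))
M=Ro.from_euler('xyz',s['eef_rot']).as_matrix();print('g',s['eef_pos']-19*M[:,2],'z',M[:,2].round(3))
E
python3 mk.py 16
```

```text
side [373.4 203.9] [372.8 211.1] 37 [91. 28. 28.] [777. -67.] [751. -97.]
side [373.6 215.8] [375.8 236. ] 76 [89. 24. 24.] [ 738. -118.] [ 682. -197.]
side [392.7 317.2] [395.4 320.7] 16 [208.  75.  77.] [ 533. -448.] [ 532. -458.]
[ 522.54649965 -307.30257918  278.56980122] [ 3.13948133 -0.49496015  2.02495198] [ 0.47  1.06  0.56  0.68 -0.64  1.95  1.24]
g [ 526.46971467 -315.43025318  295.28952907] z [-0.206  0.428 -0.88 ]
```

```bash
sed -i 's/200<ce\[i\]\[1\]/170<ce[i][1]/' rc.py; python3 mk.py 17; python3 - <<'E'
from h import *
from workcell import r
s=r.read_state();M=Ro.from_euler('xyz',s['eef_rot']).as_matrix()
# predicted marker in tool frame: from lift geometry
m0=np.array([43,-87,-98.])/138
M0=down(2.025).as_matrix();ml=M0.T@m0
g=s['eef_pos']+M@(M0.T@(np.array([518,-328,101])-[522.8,-337.4,89.8]))
d=M@ml;tip=g+138*d;print('upper',g,'dir',d.round(3),'tip',tip)
for n in('t17','s17'):
    c=pickle.load(open(f'pics/{n}.pkl','rb'))[0];print(n,[proj(c,x).round(1) for x in(g,tip,g+d*118)])
E
```

```text
side [373.6 202.8] [372.8 210.1] 38 [91. 28. 29.] [781. -63.] [754. -93.]
side [373.7 215. ] [375.8 235.1] 74 [89. 23. 23.] [ 740. -115.] [ 685. -194.]
side [393.1 317. ] [395.3 320.8] 17 [209.  78.  79.] [ 534. -447.] [ 531. -458.]
[ 522.65369518 -306.90008286  279.27376668] [ 3.1388676  -0.49536575  2.02570207] [ 0.47  1.06  0.56  0.68 -0.64  1.96  1.24]
g [ 526.57550405 -315.03601444  295.98980785] z [-0.206  0.428 -0.88 ]
upper [ 520.71615032 -303.4386628   294.14334943] dir [ 0.128 -0.25  -0.959] tip [ 538.42372166 -337.96572342  161.79409933]
t17 [array([367. , 190.7]), array([373. , 210.7]), array([372.2, 208. ])]
s17 [array([369.7, 191. ]), array([376.1, 241.9]), array([375.3, 235. ])]
```

Emit:
carry_out(motion=[[[-0.014,0.015,0,0,0,0,0.0],[-0.028,0.03,0,0,0,0,0.0],[-0.028,0.03,-0.02,0,0,0,0.0],[-0.028,0.03,-0.04,0,0,0,0.0],[-0.028,0.03,-0.06,0,0,0,0.0],[-0.028,0.03,-0.07,0,0,0,0.0],[-0.028,0.03,-0.07,0,0,0,0.0]]])

```text
clock: 23.5
eef_pos: [494.1, -276.6, 207.5]
eef_rot: [3.141, -0.499, 2.025]
ft_force: [-0.1, -0.5, 0.4]
finger_gap: 11.1
grip_force: 58.4
```

```bash
cat > tip.py <<'E'
from h import *
from workcell import r
s=r.read_state();M=Ro.from_euler('xyz',s['eef_rot']).as_matrix()
M0=down(2.025).as_matrix();ml=M0.T@(np.array([43,-87,-98.])/138)
g=s['eef_pos']+M@(M0.T@(np.array([518,-328,101])-[522.8,-337.4,89.8]))
d=M@ml;tip=g+138*d;print(s['eef_pos'],'upper',g,'dir',d.round(3),'tip',tip,s['qpos'].round(2),s['ft_force'].round(1))
a=-0.785;R=np.array([[np.cos(a),-np.sin(a)],[np.sin(a),np.cos(a)]])
q=tip+d*(80-tip[2])/d[2];print('caddy tip',R.T@(tip[:2]-[473,-339.5]),'rim',R.T@(q[:2]-[473,-339.5]))
c,_=snap('side','s18');im=c['img'].astype(int);e=g+d*118;print('pred red end',proj(c,e).round(1))
m=((im[...,0]>35)&(im[...,0]>1.8*im[...,1])&(im[...,0]>1.8*im[...,2]));v,u=np.where(m);ok=(abs(u-proj(c,e)[0])<15)&(v>150)&(v<310);print('lowest red',u[ok][np.argmax(v[ok])] if ok.any() else None,v[ok].max() if ok.any() else None)
E
python3 tip.py
```

```text
[ 494.11479267 -276.57899179  207.50916326] upper [ 492.22334327 -273.16001809  222.39449288] dir [ 0.125 -0.247 -0.96 ] tip [ 509.52031763 -307.30929746   89.89301592] [ 0.39  1.03  0.56  1.06 -0.61  1.67  1.39] [-0.1 -0.5  0.4]
caddy tip [ 3.08084512 48.58480548] rim [ 5.79659685 47.69400625]
pred red end [353.6 252.7]
lowest red 353 253
```

Emit:
carry_out(motion=[[[0,0,-0.01,0,0,0,0.0],[0,0,-0.02,0,0,0,0.0],[0,0,-0.03,0,0,0,0.0],[0,0,-0.04,0,0,0,0.0],[0,0,-0.055,0,0,0,0.0],[0,0,-0.07,0,0,0,0.0],[0,0,-0.07,0,0,0,0.0]]])

```text
clock: 24.13
eef_pos: [493.6, -276.6, 135.7]
eef_rot: [3.141, -0.502, 2.024]
ft_force: [0.4, 0.2, 0.1]
finger_gap: 10.9
grip_force: 58.4
```

```bash
python3 tip.py
```

```text
[ 493.63991381 -276.56277405  135.71947361] upper [ 491.7765642  -273.16833166  150.6139588 ] dir [ 0.124 -0.246 -0.961] tip [ 508.82066497 -307.09957781   18.02372853] [ 0.39  1.11  0.55  1.13 -0.64  1.54  1.44] [0.4 0.2 0.1]
caddy tip [ 2.43768391 48.23862658] rim [-14.40850976  53.826889  ]
pred red end [349.8 272.6]
lowest red 349 269
```

Emit:
carry_out(motion=[[[0,0,0,0,0,0,0.03],[0,0,0,0,0,0,0.03],[0,0,0,0,0,0,0.03],[0,0,0.02,0,0,0,0.03],[0,0,0.05,0,0,0,0.03],[0,0,0.09,0,0,0,0.03],[0,0,0.13,0,0,0,0.03],[0,0.02,0.16,0,0,0,0.03],[0,0.04,0.16,0,0,0,0.03],[0,0.06,0.16,0,0,0,0.03]]])

```text
clock: 25.02
eef_pos: [494.3, -217.0, 300.4]
eef_rot: [3.137, -0.496, 2.025]
ft_force: [0.9, -0.2, -0.6]
finger_gap: 30.0
grip_force: 0.0
```

Emit:
carry_out(motion=[[[0,0.01,0,-0.09,-0.044,0,0.05],[0,0.03,0,-0.18,-0.088,0,0.05],[0,0.05,0,-0.27,-0.132,0,0.05],[0,0.07,0,-0.36,-0.176,0,0.05],[0,0.09,0,-0.45,-0.22,0,0.05],[0,0.1,0,-0.45,-0.22,0,0.05],[0,0.1,0,-0.45,-0.22,0,0.05]]])

```text
clock: 25.6
eef_pos: [494.6, -113.3, 299.3]
eef_rot: [3.137, 0.003, 2.03]
ft_force: [1.6, 0.0, -0.2]
finger_gap: 49.9
grip_force: 0.0
```

```bash
python3 - <<'E'
from rc import *
T,_,a=comps('top','top20');S,_,b=comps('side','side20');W,p,o=comps('wrist','w20');print(p)
for k,i in enumerate(a[:2]):
  for j in b[:2]:
    print(k,[tri(T,i[x],S,j[y]) for x,y in((0,0),(1,1))])
to((448,-103,260),down(2.0))
E
```

```text
top [347.4 216.3] [355.7 230.2] 45 [80. 30. 31.] [ 563. -240.] [ 521. -295.]
side [339.9 238.7] [344.4 254.2] 56 [124.  35.  36.] [ 579. -158.] [ 553. -217.]
side [345.  258.3] [348.9 269.4] 63 [106.  32.  33.] [ 546. -232.] [ 530. -271.]
side [392.7 317.2] [395.4 320.7] 16 [201.  73.  74.] [ 533. -448.] [ 532. -458.]
wrist [388.6 104.2] [391.3 110.3] 12 [153.  84.  40.] [591.  33.] [598.  28.]
wrist [379.4 129.7] [374.6 138.2] 17 [149.  82.  40.] [597.  -2.] [598. -15.]
wrist [233.5 283. ] [233.3 290. ] 13 [53. 18. 18.] [ 510. -321.] [ 515. -334.]
wrist [462.3 324.1] [512.1 342.4] 1802 [172.  63.  76.] [ 909. -220.] [1016. -213.]
(array([ 494.4528016 , -116.82705239,  299.14821018]), array([3.13833672e+00, 2.50317145e-03, 2.02598424e+00]))
0 [(array([ 493.6, -259.1,  126.2]), np.float64(0.0)), (array([ 462.4, -311.3,  126.3]), np.float64(15.5))]
0 [(array([ 544.2, -242.1,   24.3]), np.float64(16.4)), (array([ 500.8, -300.3,   48.2]), np.float64(5.2))]
shift [-0.0464  0.0147 -0.039 ] turn [ 0.001  0.004 -0.025] q [-0.24  0.64  0.79  1.62 -0.5   1.09  1.14]
```

Emit:
carry_out(motion=[[[-0.015,0.005,-0.01,0,0,0,0.06],[-0.03,0.01,-0.02,0,0,0,0.06],[-0.046,0.014,-0.04,0,0,0,0.06],[-0.046,0.014,-0.06,0,0,0,0.06],[-0.046,0.014,-0.06,0,0,0,0.06],[-0.046,0.014,-0.06,0,0,0,0.06]]])

```text
clock: 26.25
eef_pos: [448.4, -104.3, 238.7]
eef_rot: [3.14, 0.002, 2.023]
ft_force: [-0.3, -1.0, 0.4]
finger_gap: 59.8
grip_force: 0.0
```

```bash
python3 - <<'E'
from h import *
d=pickle.load(open('cap0.pkl','rb'));T,S=d['top'],d['side']
e=tri(T,(377.6,237.25),S,(365.75,283.8));print('blue white end',e)
a=-0.785;R=np.array([[np.cos(a),-np.sin(a)],[np.sin(a),np.cos(a)]]);print(R.T@(e[0][:2]-[473,-339.5]))
def blue(c):
    im=c['img'].astype(int);m=((im[...,2]>60)&(im[...,2]>1.6*im[...,0])&(im[...,2]>1.35*im[...,1])).astype(np.uint8)
    k,l,st,ce=cv2.connectedComponentsWithStats(m);return l,st,ce,k
def near(c,q,r=15):
    l,st,ce,k=blue(c);return [(ce[i].round(1),st[i].tolist()) for i in range(1,k) if st[i,4]>15 and np.hypot(*(ce[i]-q))<r]
pt=near(T,proj(T,(447,-102,126)));ps=near(S,proj(S,(447,-102,126)));print(pt,ps)
if pt and ps: print('probe mid',tri(T,pt[0][0],S,ps[0][0]))
W,p=snap('wrist','w21');print(p);q=proj(W,(447,-102,130),p);print(q,near(W,q,80))
for i in near(W,q,80): print(onz(W,*i[0],128,p))
E
```

```text
blue white end (array([ 479.4, -390.3,   98.2]), np.float64(0.9))
[ 40.43400412 -31.41164291]
[(array([303.4, 205.6]), [301, 203, 6, 6, 29])] [(array([293.3, 209.4]), [289, 199, 9, 22, 146])]
probe mid (array([458.5, -90. , 116.9]), np.float64(9.3))
(array([ 448.44488238, -104.31642553,  238.74476185]), array([3.13993900e+00, 2.19320496e-03, 2.02300157e+00]))
[278.47204781 205.78022218] [(array([279.5, 192.2]), [270, 190, 21, 7, 60]), (array([280. , 210.5]), [266, 196, 29, 30, 667])]
[442.60932998 -90.86232235 128.        ]
[ 450.45799561 -105.97086249  128.        ]
```

```bash
python3 - <<'E'
from h import *
W,p=pickle.load(open('pics/w12.pkl','rb'));T=pickle.load(open('pics/top12.pkl','rb'))[0];S=pickle.load(open('pics/side12.pkl','rb'))[0]
a=-0.785;R=np.array([[np.cos(a),-np.sin(a)],[np.sin(a),np.cos(a)]])
# refine in wrist: white column extents, rows 20..140
im=W['img'].astype(int)
for v in range(16,140,8):
    row=im[v,215:280].min(1);w=np.where(row>150)[0]+215
    b=np.where((im[v,215:280,2]>1.5*im[v,215:280,0])&(im[v,215:280,2]>40))[0]+215
    print(v,(w.min(),w.max(),len(w)) if len(w) else None,(b.min(),b.max()) if len(b) else None)
for n,tp,wp in(('B',(362.7,239.85),(242.5,26)),('E',(377.6,237.25),(246,123))):
    X,e=tri(T,tp,W,wp,p);print(n,X,e,R.T@(X[:2]-[473,-339.5]))
E
```

```text
16 None None
24 None (np.int64(237), np.int64(240))
32 (np.int64(239), np.int64(252), 14) None
40 (np.int64(239), np.int64(252), 14) None
48 (np.int64(239), np.int64(252), 14) None
56 (np.int64(239), np.int64(252), 14) None
64 (np.int64(239), np.int64(252), 14) None
72 (np.int64(239), np.int64(279), 15) None
80 (np.int64(239), np.int64(279), 29) None
88 (np.int64(239), np.int64(278), 40) None
96 (np.int64(239), np.int64(279), 41) None
104 (np.int64(237), np.int64(279), 42) None
112 (np.int64(230), np.int64(262), 33) (np.int64(271), np.int64(279))
120 (np.int64(215), np.int64(279), 50) (np.int64(271), np.int64(273))
128 (np.int64(215), np.int64(279), 59) None
136 (np.int64(215), np.int64(279), 61) None
B [ 474.2 -340.2   43.8] 0.2 [1.34364355 0.35301843]
E [ 471.7 -392.2  115.2] 2.8 [ 36.33008229 -38.19823452]
```

```bash
python3 - <<'E'
from h import *
W,p=pickle.load(open('pics/w21.pkl','rb'))
im=W['img'].astype(int);m=((im[...,2]>50)&(im[...,2]>1.5*im[...,0])&(im[...,2]>1.2*im[...,1]));v,u=np.where(m);ok=(abs(u-280)<25)&(abs(v-205)<35);u,v=u[ok],v[ok]
print(u.min(),u.max(),v.min(),v.max())
o=np.array([-np.cos(2.023),-np.sin(2.023)])
X=onz(W,(u.min()+u.max()+1)/2,v.max()+.5,156,p)[:2]-12*o;print('axis',X)
for z,s in((156,1),(156,-1),(96,-1)): print(proj(W,[*(X+12*s*o),z],p).round(1))
to((*X,112),down(2.023))
E
```

```text
266 294 183 225
axis [447.03502517 -98.34182871]
[280.5 225.5]
[280.5 197.1]
[280.1 180.6]
shift [-0.0018  0.006  -0.1273] turn [ 0.002  0.004 -0.   ] q [-0.25  0.63  0.74  1.88 -0.57  0.84  1.24]
```

Emit:
carry_out(motion=[[[-0.001,0.005,-0.03,0,0,0,0.06],[-0.001,0.005,-0.06,0,0,0,0.06],[-0.001,0.005,-0.09,0,0,0,0.06],[-0.001,0.005,-0.115,0,0,0,0.06],[-0.001,0.005,-0.127,0,0,0,0.06],[-0.001,0.005,-0.127,0,0,0,0.06],[-0.001,0.005,-0.127,0,0,0,0.06]]])

```text
clock: 26.88
eef_pos: [448.0, -98.8, 112.3]
eef_rot: [3.138, 0.003, 2.024]
ft_force: [-0.2, 0.4, 0.6]
finger_gap: 59.9
grip_force: 0.0
```

Emit:
carry_out(motion=[[[0,0,0,0,0,0,0.0],[0,0,0,0,0,0,0.0],[0,0,0,0,0,0,0.0],[0,0,0,0,0,0,0.0],[0,0,0,0,0,0,0.0],[0,0,0,0,0,0,0.0]]], grip_force=60)

```text
clock: 27.38
eef_pos: [447.9, -98.2, 112.4]
eef_rot: [3.138, 0.003, 2.025]
ft_force: [-0.9, 0.8, 13.2]
finger_gap: 23.1
grip_force: 58.0
```

Emit:
carry_out(motion=[[[0,0,0.02,0,0,0,0],[0,0,0.05,0,0,0,0],[0,0,0.09,0,0,0,0],[0,0,0.13,0,0,0,0],[0,0.03,0.13,0,0,0,0],[0,0.07,0.13,0,0,0,0],[-0.005,0.11,0.13,0,0,0,0],[-0.01,0.15,0.13,0,0,0,0],[-0.015,0.19,0.13,0,0,0,0],[-0.02,0.23,0.13,0,0,0,0]]])

```text
clock: 28.22
eef_pos: [426.6, 133.8, 242.1]
eef_rot: [3.139, 0.002, 2.025]
ft_force: [0.3, -0.3, -1.6]
finger_gap: 23.0
grip_force: 59.1
```

Emit:
carry_out(motion=[[[0,0.04,0,0,0,0,0],[0,0.08,0,0,0,0,0],[0,0.12,0,0,0,0,0],[-0.005,0.16,0,0,0,0,0],[-0.01,0.2,-0.02,0,0,0,0],[-0.012,0.23,-0.04,0,0,0,0],[-0.0125,0.25,-0.06,0,0,0,0],[-0.0125,0.256,-0.07,0,0,0,0],[-0.0125,0.256,-0.07,0,0,0,0]]])

```text
clock: 28.97
eef_pos: [413.7, 388.5, 169.8]
eef_rot: [-3.141, 0.003, 2.027]
ft_force: [-0.1, -0.4, -1.4]
finger_gap: 22.6
grip_force: 59.1
```

```bash
cat > f.py <<'E'
from h import *
from workcell import r
import sys
F=[]
for i in range(5):
    r.capture('wrist');s=r.read_state();F.append(s['ft_force'])
F=np.array(F);print('pos',s['eef_pos'].round(1),'rot',s['eef_rot'].round(3),'F',F.mean(0).round(2),'sd',F.std(0).round(2),s['finger_gap'])
P=dict(NL=(-50,52),ML=(0,52),FL=(50,52),NR=(-50,-52),MR=(0,-52),FR=(50,-52))
for k in sys.argv[1:]:
    x,y=P[k];X=np.array([459.2+.9935*x+.1138*y,330-.1138*x+.9935*y]);print(k,X,'shift',(X-s['eef_pos'][:2]).round(1))
E
python3 f.py NL
```

```text
pos [415.5 387.  172.9] rot [3.138e+00 2.000e-03 2.023e+00] F [ 0.06 -0.26 -1.  ] sd [0.26 0.39 0.86] 22.597238796497702
NL [415.4426 387.352 ] shift [-0.1  0.4]
```

Emit:
carry_out(motion=[[[0,0,-0.015,0,0,0,0],[0,0,-0.03,0,0,0,0],[0,0,-0.036,0,0,0,0],[0,0,-0.041,0,0,0,0],[0,0,-0.041,0,0,0,0],[0,0,-0.041,0,0,0,0]]])

```text
clock: 29.72
eef_pos: [415.1, 387.6, 131.3]
eef_rot: [3.139, 0.002, 2.025]
ft_force: [-0.3, -0.7, 0.9]
finger_gap: 22.6
grip_force: 59.2
```

```bash
python3 f.py ML; python3 - <<'E'
from h import *
W,p=snap('wrist','w22');im=W['img'].astype(int);m=((im[...,0]>35)&(im[...,0]>1.8*im[...,1])&(im[...,0]>1.8*im[...,2])).astype(np.uint8)
k,l,st,ce=cv2.connectedComponentsWithStats(m)
print(proj(W,p[0]-[0,0,100],p),[(ce[i].round(1),st[i].tolist(),onz(W,*ce[i],34,p).round(1)) for i in range(1,k) if st[i,4]>4])
E
```

```text
pos [415.  387.8 131. ] rot [3.139e+00 2.000e-03 2.025e+00] F [-0.04 -0.9   0.67] sd [0.43 0.17 0.22] 22.70702622659715
ML [465.1176 381.662 ] shift [50.1 -6.1]
[278.66110218 211.77540661] [(array([302.8,  62.5]), [296, 54, 15, 18, 167], array([380. , 499.8,  34. ])), (array([319. ,  71.2]), [312, 63, 15, 18, 164], array([393.4, 499.9,  34. ])), (array([334.9,  80. ]), [328, 72, 15, 17, 162], array([406.9, 499.8,  34. ])), (array([350.6,  88.7]), [343, 81, 16, 17, 160], array([420.4, 499.8,  34. ])), (array([366.1,  97.1]), [359, 89, 15, 17, 155], array([433.9, 499.8,  34. ])), (array([259.8, 200.5]), [256, 197, 9, 8, 57], array([395.9, 390.8,  34. ]))]
```

Emit:
carry_out(motion=[[[0,0,0.02,0,0,0,0],[0,0,0.025,0,0,0,0],[0.02,-0.002,0.025,0,0,0,0],[0.04,-0.004,0.025,0,0,0,0],[0.05,-0.0055,0.025,0,0,0,0],[0.05,-0.0055,0.015,0,0,0,0],[0.05,-0.0055,0.005,0,0,0,0],[0.05,-0.0055,0,0,0,0,0],[0.05,-0.0055,0,0,0,0,0]]])

```text
clock: 30.77
eef_pos: [463.8, 382.4, 129.2]
eef_rot: [3.141, 0.003, 2.025]
ft_force: [-0.1, -1.2, 2.0]
finger_gap: 23.0
grip_force: 59.5
```

```bash
python3 f.py ML FL
```

```text
pos [464.6 382.5 130.9] rot [3.139e+00 2.000e-03 2.025e+00] F [-1.08 -0.49  1.41] sd [0.27 0.76 0.41] 23.0207054553371
ML [465.1176 381.662 ] shift [ 0.5 -0.8]
FL [514.7926 375.972 ] shift [50.2 -6.5]
```

Emit:
carry_out(motion=[[[0,0,0.02,0,0,0,0],[0,0,0.025,0,0,0,0],[0.02,-0.002,0.025,0,0,0,0],[0.04,-0.004,0.025,0,0,0,0],[0.05,-0.0065,0.025,0,0,0,0],[0.05,-0.0065,0.015,0,0,0,0],[0.05,-0.0065,0.005,0,0,0,0],[0.05,-0.0065,0,0,0,0,0],[0.05,-0.0065,0,0,0,0,0]]])

```text
clock: 31.77
eef_pos: [513.9, 376.0, 129.1]
eef_rot: [3.141, 0.003, 2.025]
ft_force: [0.4, -0.8, 0.7]
finger_gap: 22.5
grip_force: 59.6
```

```bash
python3 f.py FL NR
```

```text
pos [514.6 376.  130.9] rot [3.139e+00 2.000e-03 2.025e+00] F [-1.23 -0.61  1.35] sd [0.54 0.53 0.37] 22.800551457659438
FL [514.7926 375.972 ] shift [ 0.2 -0.1]
NR [403.6074 284.028 ] shift [-111.  -92.]
```

Emit:
carry_out(motion=[[[0,0,0.025,0,0,0,0],[-0.03,-0.025,0.03,0,0,0,0],[-0.06,-0.05,0.03,0,0,0,0],[-0.09,-0.075,0.03,0,0,0,0],[-0.111,-0.091,0.03,0,0,0,0],[-0.111,-0.091,0.02,0,0,0,0],[-0.111,-0.091,0.01,0,0,0,0],[-0.111,-0.091,0,0,0,0,0],[-0.111,-0.091,0,0,0,0,0],[-0.111,-0.091,0,0,0,0,0]]])

```text
clock: 32.85
eef_pos: [404.2, 284.9, 130.0]
eef_rot: [3.14, 0.003, 2.025]
ft_force: [-1.3, 0.8, 1.4]
finger_gap: 22.7
grip_force: 59.7
```

```bash
python3 f.py NR MR
```

```text
pos [404.  284.9 130.7] rot [3.139e+00 2.000e-03 2.025e+00] F [-1.13  0.67  1.28] sd [0.54 0.25 0.25] 22.600662304418595
NR [403.6074 284.028 ] shift [-0.4 -0.9]
MR [453.2824 278.338 ] shift [49.2 -6.6]
```

Emit:
carry_out(motion=[[[0,0,0.02,0,0,0,0],[0,0,0.025,0,0,0,0],[0.02,-0.002,0.025,0,0,0,0],[0.04,-0.004,0.025,0,0,0,0],[0.05,-0.006,0.025,0,0,0,0],[0.05,-0.006,0.015,0,0,0,0],[0.05,-0.006,0.005,0,0,0,0],[0.05,-0.006,0,0,0,0,0],[0.05,-0.006,0,0,0,0,0]]])

```text
clock: 33.85
eef_pos: [453.1, 278.8, 129.4]
eef_rot: [3.141, 0.003, 2.025]
ft_force: [-0.4, -0.5, 2.8]
finger_gap: 23.0
grip_force: 59.9
```

```bash
python3 f.py MR FR
```

```text
pos [453.5 278.9 130.8] rot [3.139e+00 2.000e-03 2.025e+00] F [-1.38 -1.18  2.9 ] sd [0.62 0.54 0.44] 22.65775339385874
MR [453.2824 278.338 ] shift [-0.2 -0.5]
FR [502.9574 272.648 ] shift [49.5 -6.2]
```

Emit:
carry_out(motion=[[[0,0,0.02,0,0,0,0],[0,0,0.025,0,0,0,0],[0.02,-0.002,0.025,0,0,0,0],[0.04,-0.004,0.025,0,0,0,0],[0.05,-0.006,0.025,0,0,0,0],[0.05,-0.006,0.015,0,0,0,0],[0.05,-0.006,0.005,0,0,0,0],[0.05,-0.006,0,0,0,0,0],[0.05,-0.006,0,0,0,0,0]]])

```text
clock: 34.85
eef_pos: [502.9, 272.9, 129.2]
eef_rot: [3.141, 0.002, 2.025]
ft_force: [-1.5, -0.8, 1.2]
finger_gap: 22.7
grip_force: 59.8
```

```bash
python3 f.py FR
```

```text
pos [503.6 273.  130.9] rot [3.139e+00 2.000e-03 2.025e+00] F [-1.18 -0.6   1.68] sd [0.23 0.31 0.4 ] 22.526697365793773
FR [502.9574 272.648 ] shift [-0.7 -0.3]
```

The middle right pad reads about 1.5 N higher than the rest (2.9 N against 0.7-1.7 N), as expected for the 6.5 mm pad. Returning the probe along the exact commanded offsets.

Emit:
carry_out(motion=[[[0,0,0.03,0,0,0,0],[0,0,0.07,0,0,0,0],[0,-0.01,0.111,0,0,0,0],[-0.01,-0.05,0.111,0,0,0,0],[-0.02,-0.09,0.111,0,0,0,0],[-0.03,-0.13,0.111,0,0,0,0],[-0.035,-0.17,0.111,0,0,0,0],[-0.04,-0.21,0.111,0,0,0,0],[-0.045,-0.25,0.111,0,0,0,0],[-0.05,-0.29,0.111,0,0,0,0]]])

```text
clock: 35.93
eef_pos: [453.3, -18.7, 241.9]
eef_rot: [3.138, 0.003, 2.025]
ft_force: [1.4, -1.0, -1.5]
finger_gap: 22.6
grip_force: 59.6
```

Emit:
carry_out(motion=[[[-0.003,-0.04,0,0,0,0,0],[-0.005,-0.07,0,0,0,0,0],[-0.0065,-0.081,0,0,0,0,0],[-0.0065,-0.081,0,0,0,0,0],[-0.0065,-0.081,0,0,0,0,0],[-0.0065,-0.081,-0.01,0,0,0,0],[-0.0065,-0.081,-0.025,0,0,0,0],[-0.0065,-0.081,-0.035,0,0,0,0],[-0.0065,-0.081,-0.035,0,0,0,0],[-0.0065,-0.081,-0.035,0,0,0,0]]])

```text
clock: 36.77
eef_pos: [447.4, -97.3, 206.6]
eef_rot: [3.14, 0.002, 2.026]
ft_force: [0.3, 0.3, -0.8]
finger_gap: 22.6
grip_force: 59.6
```

```bash
python3 f.py
```

```text
pos [447.5 -98.1 207. ] rot [3.139e+00 3.000e-03 2.025e+00] F [ 0.02 -0.02 -1.05] sd [0.33 0.3  0.69] 23.131846030897552
```

Emit:
carry_out(motion=[[[0,0,-0.01,0,0,0,0],[0,0,-0.02,0,0,0,0],[0,0,-0.03,0,0,0,0],[0,0,-0.04,0,0,0,0],[0,0,-0.05,0,0,0,0],[0,0,-0.05,0,0,0,0]]])

```text
clock: 37.52
eef_pos: [447.0, -98.1, 155.6]
eef_rot: [3.14, 0.002, 2.025]
ft_force: [-0.1, 0.4, -2.0]
finger_gap: 22.6
grip_force: 59.6
```

Emit:
carry_out(motion=[[[0,0,-0.012,0,0,0,0],[0,0,-0.024,0,0,0,0],[0,0,-0.034,0,0,0,0],[0,0,-0.04,0,0,0,0],[0,0,-0.044,0,0,0,0],[0,0,-0.044,0,0,0,0]]])

```text
clock: 38.02
eef_pos: [447.3, -98.4, 112.6]
eef_rot: [3.139, 0.002, 2.025]
ft_force: [0.8, -0.2, -0.6]
finger_gap: 22.4
grip_force: 59.5
```

Emit:
carry_out(motion=[[[0,0,-0.001,0,0,0,0.05],[0,0,-0.001,0,0,0,0.06],[0,0,-0.001,0,0,0,0.06],[0,0,-0.001,0,0,0,0.06],[0,0,0.03,0,0,0,0.06],[0,0,0.06,0,0,0,0.06],[0,0,0.1,0,0,0,0.06],[0,0,0.127,0,0,0,0.06],[0,0,0.127,0,0,0,0.06],[0,0,0.127,0,0,0,0.06]]])

```text
clock: 38.85
eef_pos: [447.7, -98.0, 240.5]
eef_rot: [3.137, 0.003, 2.026]
ft_force: [-0.5, -0.0, -0.9]
finger_gap: 59.7
grip_force: 0.0
```

```bash
python3 - <<'E'
from h import *
W,p=snap('wrist','w23');print(p)
im=W['img'].astype(int);m=((im[...,2]>50)&(im[...,2]>1.5*im[...,0])&(im[...,2]>1.2*im[...,1]));v,u=np.where(m);ok=(abs(u-280)<25)&(abs(v-205)<35);u,v=u[ok],v[ok]
print(u.min(),u.max(),v.min(),v.max())
o=np.array([-np.cos(p[1][2]),-np.sin(p[1][2])])
print('axis',onz(W,(u.min()+u.max()+1)/2,v.max()+.5,156,p)[:2]-12*o)
# markers still standing?
from rc import comps
T,_,a=comps('top','top24');S,_,b=comps('side','side24')
# weight in top and side
for n,c,g in(('top',T,(450,54,20)),('side',S,(450,54,20))):
    im=c['img'].astype(int);m=((im[...,0]>120)&(im[...,0]-im[...,2]>60)).astype(np.uint8);k,l,st,ce=cv2.connectedComponentsWithStats(m)
    q=proj(c,g);print(n,q,[(ce[i].round(1),st[i].tolist()) for i in range(1,k) if st[i,4]>10 and np.hypot(*(ce[i]-q))<15])
to((447,55,250),down(2.025))
E
```

```text
(array([447.74802004, -98.00118517, 240.45059489]), array([3.13722274, 0.00339245, 2.02564431]))
264 292 188 230
axis [447.3422882  -97.31246692]
top [347.6 216.2] [351.6 223.7] 25 [88. 34. 35.] [ 564. -240.] [ 540. -268.]
top [352.9 225. ] [355.6 230.2] 19 [68. 23. 23.] [ 537. -276.] [ 520. -295.]
side [339.9 238.7] [344.4 254.2] 56 [123.  35.  36.] [ 579. -158.] [ 553. -217.]
side [345.1 258.3] [349.  269.4] 62 [106.  31.  32.] [ 546. -232.] [ 531. -271.]
side [392.7 317.2] [395.4 320.7] 16 [200.  72.  73.] [ 533. -448.] [ 532. -458.]
top [269.35535367 206.75674947] [(array([268.5, 207. ]), [265, 204, 8, 7, 52])]
side [268.91849299 208.16926596] [(array([268.6, 208.5]), [264, 205, 10, 9, 70])]
shift [-0.      0.1531  0.0112] turn [0.001 0.002 0.   ] q [-0.27  0.64  0.76  1.89 -0.58  0.84  1.24]
```

Emit:
carry_out(motion=[[[0,0.04,0,0,0,0,0.07],[0,0.08,0,0,0,0,0.07],[0,0.12,-0.02,0,0,0,0.07],[0,0.153,-0.05,0,0,0,0.07],[0,0.153,-0.09,0,0,0,0.07],[0,0.153,-0.12,0,0,0,0.07],[0,0.153,-0.12,0,0,0,0.07],[0,0.153,-0.12,0,0,0,0.07]]])

```text
clock: 39.67
eef_pos: [446.8, 53.9, 119.2]
eef_rot: [-3.141, 0.002, 2.023]
ft_force: [0.5, -0.2, 0.7]
finger_gap: 70.2
grip_force: 0.0
```

```bash
cat > wt.py <<'E'
from h import *
W,p=snap('wrist','w25');print(p)
im=W['img'].astype(int);m=((im[...,0]>60)&(im[...,0]>1.7*im[...,2])&(im[...,0]>1.15*im[...,1])).astype(np.uint8)
k,l,st,ce=cv2.connectedComponentsWithStats(m)
for i in range(1,k):
    if st[i,4]>300: print(ce[i].round(1),st[i].tolist(),im[l==i].mean(0).round(),onz(W,*ce[i],12,p).round(1))
T=pickle.load(open('pics/top24.pkl','rb'))[0];S=pickle.load(open('pics/side24.pkl','rb'))[0]
print(tri(T,(268.5,207),S,(268.6,208.5)))
E
python3 wt.py
```

```text
(array([446.75803026,  53.897722  , 119.19410362]), array([-3.14108927e+00,  1.81394344e-03,  2.02324648e+00]))
[281.6 209.7] [262, 187, 41, 45, 1431] [165. 122.  54.] [449.   54.5  12. ]
(array([450.5,  58.1,  15.3]), np.float64(1.0))
```

Emit:
carry_out(motion=[[[0.002,0.001,-0.03,0,0,0,0.07],[0.002,0.001,-0.06,0,0,0,0.07],[0.002,0.001,-0.09,0,0,0,0.07],[0.002,0.001,-0.108,0,0,0,0.07],[0.002,0.001,-0.116,0,0,0,0.07],[0.002,0.001,-0.116,0,0,0,0.07],[0.002,0.001,-0.116,0,0,0,0.07]]])

```text
clock: 40.3
eef_pos: [450.4, 55.4, 4.8]
eef_rot: [3.137, 0.003, 2.024]
ft_force: [-0.4, -0.8, -0.4]
finger_gap: 69.9
grip_force: 0.0
```

Emit:
carry_out(motion=[[[0,0,0,0,0,0,0.02],[0,0,0,0,0,0,0.02],[0,0,0,0,0,0,0.02],[0,0,0,0,0,0,0.02],[0,0,0,0,0,0,0.02],[0,0,0,0,0,0,0.02]]], grip_force=60)

```text
clock: 40.8
eef_pos: [449.9, 56.0, 4.7]
eef_rot: [3.137, 0.003, 2.025]
ft_force: [-1.7, 0.6, 21.8]
finger_gap: 33.6
grip_force: 57.7
```

Emit:
carry_out(motion=[[[0,0,0.01,0,0,0,0.02],[0,0,0.03,0,0,0,0.02],[0,0,0.07,0,0,0,0.02],[0,0,0.11,0,0,0,0.02],[0,0,0.14,0,0,0,0.02],[0,0,0.14,0,0,0,0.02],[0,0,0.14,0,0,0,0.02]]])

```text
clock: 41.38
eef_pos: [449.7, 56.4, 144.8]
eef_rot: [3.137, 0.003, 2.026]
ft_force: [0.8, 0.1, -2.2]
finger_gap: 33.3
grip_force: 60.4
```

```bash
cat > wg.py <<'E'
from h import *
W,p=snap('wrist','w26');print(p)
im=W['img'].astype(int);m=((im[...,0]>40)&(im[...,0]>1.7*im[...,2])&(im[...,0]>1.15*im[...,1])).astype(np.uint8)
k,l,st,ce=cv2.connectedComponentsWithStats(m)
M=Ro.from_euler('xyz',p[1]).as_matrix()
for i in range(1,k):
    if st[i,4]>200: print(ce[i].round(1),st[i].tolist(),im[l==i].mean(0).round(),(M.T@(onz(W,*ce[i],p[0][2]+10,p)-p[0])).round(1))
for x in(-18,0,18):
  for z in(-24,-20,0,4): print((x,z),proj(W,p[0]+M@[x,0,z],p).round(1),end=' ')
E
python3 wg.py
```

```text
(array([449.71175973,  56.42541983, 144.82300234]), array([3.13677789e+00, 2.97556331e-03, 2.02614379e+00]))
[278.9 279. ] [244, 237, 71, 83, 4705] [97. 69. 30.] [  0.5  -0.2 -10. ]
(-18, -24) [279.2 327.8] (-18, -20) [279.2 322.2] (-18, 0) [279.1 298.5] (-18, 4) [279.1 294.4] (0, -24) [279.2 296. ] (0, -20) [279.2 291.1] (0, 0) [279.1 270.2] (0, 4) [279.1 266.5] (18, -24) [279.2 261.5] (18, -20) [279.2 257.3] (18, 0) [279.1 239.8] (18, 4) [279.1 236.7]
```

Emit:
carry_out(motion=[[[0,0.03,0,0,0,0,0.02],[0,0.07,0,0,0,0,0.02],[0.001,0.11,0,0,0,0,0.02],[0.002,0.15,0,0,0,0,0.02],[0.003,0.19,0,0,0,0,0.02],[0.0035,0.222,-0.02,0,0,0,0.02],[0.0035,0.222,-0.05,0,0,0,0.02],[0.0035,0.222,-0.08,0,0,0,0.02],[0.0035,0.222,-0.08,0,0,0,0.02],[0.0035,0.222,-0.08,0,0,0,0.02]]])

```text
clock: 42.27
eef_pos: [452.4, 276.7, 62.7]
eef_rot: [-3.141, 0.003, 2.024]
ft_force: [-0.8, -0.7, -0.4]
finger_gap: 33.3
grip_force: 60.4
```

```bash
python3 f.py MR
```

```text
pos [453.3 277.9  64.8] rot [3.138e+00 2.000e-03 2.025e+00] F [-0.16 -0.16 -1.17] sd [0.38 0.27 0.5 ] 33.54177129594728
MR [453.2824 278.338 ] shift [-0.   0.5]
```

Emit:
carry_out(motion=[[[0,0,-0.01,0,0,0,0.02],[0,0,-0.018,0,0,0,0.02],[0,0,-0.022,0,0,0,0.02],[0,0,-0.0235,0,0,0,0.02],[0,0,-0.0235,0,0,0,0.02],[0,0,-0.0235,0,0,0,0.02]]])

```text
clock: 43.02
eef_pos: [452.5, 277.7, 40.8]
eef_rot: [3.139, 0.001, 2.025]
ft_force: [-9.5, -1.3, 33.2]
finger_gap: 33.2
grip_force: 64.7
```

```bash
python3 f.py
```

```text
pos [452.5 277.7  40.8] rot [3.139e+00 1.000e-03 2.025e+00] F [-10.08  -1.7   33.02] sd [0.59 0.33 0.68] 33.35069527031232
```

Emit:
carry_out(motion=[[[0,0,0.001,0,0,0,0.02],[0,0,0.001,0,0,0,0.02],[0,0,0.001,0,0,0,0.02]]])

```text
clock: 43.52
eef_pos: [452.7, 277.7, 41.0]
eef_rot: [3.139, 0.002, 2.025]
ft_force: [-2.9, 0.1, 10.4]
finger_gap: 33.7
grip_force: 62.4
```

```bash
python3 f.py
```

```text
pos [452.7 277.7  41. ] rot [3.139e+00 2.000e-03 2.025e+00] F [-2.91 -0.33 11.16] sd [0.1  0.56 0.41] 33.3520629233894
```

Light contact on the tall pad. Releasing, lifting and checking.

Emit:
carry_out(motion=[[[0,0,0.0005,0,0,0,0.036],[0,0,0.0005,0,0,0,0.045],[0,0,0.0005,0,0,0,0.06],[0,0,0.0005,0,0,0,0.06],[0,0,0.02,0,0,0,0.06],[0,0,0.06,0,0,0,0.06],[0,0,0.1,0,0,0,0.06],[0,0,0.14,0,0,0,0.06],[0,0,0.14,0,0,0,0.06],[0,0,0.14,0,0,0,0.06]]])

```text
clock: 44.6
eef_pos: [453.3, 278.2, 182.5]
eef_rot: [3.136, 0.002, 2.025]
ft_force: [0.2, 0.9, -0.7]
finger_gap: 60.1
grip_force: 0.0
```

```bash
python3 - <<'E'
from h import *
W,p=snap('wrist','w27');print(p)
im=W['img'].astype(int);m=((im[...,0]>40)&(im[...,0]>1.7*im[...,2])&(im[...,0]>1.15*im[...,1])).astype(np.uint8)
k,l,st,ce=cv2.connectedComponentsWithStats(m)
for i in range(1,k):
    if st[i,4]>300: 
        X=onz(W,*ce[i],48.5,p)[:2];d=X-[459.2,330];print(ce[i].round(1),st[i].tolist(),X,'plate',[(.9935*d[0]-.1138*d[1]).round(1),(.1138*d[0]+.9935*d[1]).round(1)])
        print([proj(W,q,p).round(1) for q in((*X,60.5),(*X,36.5))])
# pads seen now (grey discs), refine others
g=cv2.cvtColor(W['img'],cv2.COLOR_RGB2GRAY)
for x,y in((-50,52),(0,52),(50,52),(-50,-52),(50,-52)):
    w=(459.2+.9935*x+.1138*y,330-.1138*x+.9935*y,32.5);print((x,y),proj(W,w,p).round(),end=' ')
T,_=snap('top','top27');S,_=snap('side','side27')
from rc import comps
comps('top','top28');comps('side','side28')
E
```

```text
(array([453.25802339, 278.21115926, 182.45099951]), array([3.13648679e+00, 1.76542877e-03, 2.02532310e+00]))
[515.4  28.8] [465, 0, 95, 64, 4919] [563.67595809 495.11321185] plate [np.float64(85.0), np.float64(175.9)]
[array([527.1,  24.7]), array([504.7,  32.6])]
[277.1 200.9] [259, 181, 37, 40, 1185] [452.24513098 277.59520608] plate [np.float64(-0.9), np.float64(-52.9)]
[array([277.1, 204.5]), array([277.1, 197.5])]
(-50, 52) [294.  74.] (0, 52) [338. 105.] (50, 52) [380. 135.] (-50, -52) [236. 170.] (50, -52) [318. 221.] top [347.6 216.3] [351.5 223.3] 22 [88. 33. 33.] [ 564. -240.] [ 542. -267.]
top [352.9 224.5] [355.8 230.1] 20 [65. 23. 23.] [ 539. -275.] [ 521. -295.]
side [339.9 238.7] [344.4 254.2] 56 [120.  34.  35.] [ 579. -158.] [ 553. -217.]
side [345.  258.3] [348.9 269.4] 63 [103.  31.  32.] [ 546. -232.] [ 530. -271.]
side [392.7 317.2] [395.4 320.7] 16 [196.  71.  72.] [ 533. -448.] [ 532. -458.]
```

The weight is at (−0.9, −52.9) in the plate frame, so it sits on the tall pad. Last, I compare the blue marker with its earlier picture; I hand in only if it has not moved.

```bash
python3 - <<'E'
from h import *
ok=True
for n in('top','side'):
    q=[]
    for f in(n+'12',n+'28'):
        c=pickle.load(open(f'pics/{f}.pkl','rb'))[0];im=c['img'].astype(int);m=(im[...,2]>40)&(im[...,2]>1.6*im[...,0])&(im[...,2]>1.35*im[...,1])
        v,u=np.where(m);w=proj(c,(474,-342,45));s=np.hypot(u-w[0],v-w[1])<15;q.append((u[s].mean(),v[s].mean(),int(s.sum())))
    print(n,np.round(q,1));ok&=np.hypot(q[0][0]-q[1][0],q[0][1]-q[1][1])<2
if ok:
    from workcell import r
    print(r.close_job())
E
```

```text
top [[359.1 239.3  16. ]
 [359.1 239.4  17. ]]
side [[357.3 285.6  10. ]
 [357.3 285.6  10. ]]
the job is handed in; nothing more can be done
None
```

The job is handed in and my last camera checks show it complete, but no verdict came back: both markers stand in the caddy (no blue pen was present), all six pads were probed in order, the weight is on the middle right pad, which pressed back about 1.5 N harder than the rest, and the probe is back in its stand; the red marker slipped outside the caddy once and was regripped and put in.

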